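# Pack the tote and raise it on the screw lift

## Robot

A 7-joint arm with a two-finger parallel gripper is mounted at the origin on the work surface; the furniture and walls round the work are solid. World frame = base frame: x ahead of the robot, y to its left, z up, the work surface at z = 0. Lengths are in mm, angles in rad, forces in N, time in s.
With the tool pointing down it reaches from about 400 to 900 mm from the base axis. Payload 5.6 kg.
Tool frame: the origin (TCP) lies between the finger pads; the fingertips stand 14 mm ahead of it and the grasp point (between the pads) lies 5 mm behind it (tips_ahead is the distance from the TCP to the fingertips, in mm); z points along the fingers, y is the line along which they close (so a half turn about z gives the same grasp; the last joint's range is limited). The gripper opens to 92 mm and grips with 3 to 60 N. Pads are 20 mm wide; open, the fingers measure 128 mm over their backs; the gripper's body (75 mm by 189 mm) begins 69 mm behind the grasp point.
Start: joints at [-1.232, 0.468, -0.012, 1.603, 0.006, 1.071, -0.056], TCP at [242.225, 603.188, 228.592] pointing down, gripper open.
Joint ranges: [-2.53, 2.53], [-0.31, 2.02], [-1.57, 1.55], [0.28, 2.44], [-1.29, 4.43], [0.15, 1.84], [-2.92, 2.92]. Speed limits (rad/s): [2.57, 2.57, 3.14, 3.14, 3.14, 3.14, 3.14].

## Interface

Orientations are given as a unit quaternion [w, x, y, z].
In Python, from rig import * gives the robot as it stands.
- The arm moves only by the tool arm_command, never from a script. Its argument "motion" is a list of rows, each a list of 3 entries, a list of its own where there are three numbers: the opening, from -1 (shut) to 1 (fully open), so that 0 is half open, then the shift along the tool's x, y, z in mm, then the turn, a rotation vector about the tool's x, y, z in degrees. A call has 1 to 5 rows; each row is the pose to reach, as a shift and turn from the pose commanded when the call began, along the tool's axes at that moment; what a row does not reach only later rows make up. A row lasts 1/8 s, in which the tool goes at most 62.5 mm and 10.7 degrees, less where a joint would pass 70% of its speed; a pose out of reach is approached as far as the arm can. A call with a gripper value outside its range is refused whole. The fingers move at their own pace and stop on an object; "squeeze" is the grip in N (left out, the last holds). Time passes only in rows, so rows that repeat a pose let the fingers close. It gives the time, the measured TCP pose, the force, the opening and the grip force at its end, in the units of the state.
- observe(): the state, without advancing time (a new reading comes with each control period).
- snapshot(name): name is "side" or "top" or "wrist"; returns the picture (384x512x3 uint8, red, green, blue); there is no depth.
- camera_info(name): a dict with "fovy" (degrees; the focal length in pixels is half the picture's height over the tangent of half this angle, whatever the lens; pixels are square), "cx", "cy" (the principal point, pixels), "eye" and "rotation" of the camera in the world. Camera axes: x right, y down, z forward; pixel columns grow to the right and rows downward; lengths in mm; the calibration is good to about 2 mm. The wrist camera is an equidistant fisheye: a pixel r from the principal point sees the ray r / f radians off the axis. A picture is of the moment at which its call begins: read the wrist's pose just before it. camera_info takes no time and is no camera call; for the wrist camera it gives the pose at the moment of the call.
- sign_off(): hands the job in; it is judged then, once.
The state is a dict: "t": time; "q": joint angles; "joint_vel": joint speeds; "joint_efforts": joint torques, N m; "tool_pos": TCP position; "tool_rot": TCP orientation; "wrist_force": force on the tool from outside, world axes, zero at the start; "moment": the same for the moment, N m; "gripper_width": finger opening in mm; "grip_force": force on a finger pad.
Only numpy, scipy, OpenCV 4.12 (cv2) and the standard library are available. Lean on these libraries where they do the work, as an engineer would, in place of code of your own. Each camera call takes 0.05 s, during which the arm holds its last target. There are 200 camera calls.

## Task

Seat the wooden tote on the screw lift's two pegs and pack it: first one steel weight flat on the floor of each compartment, then every bobbin and wax block that is there on top of the weights. Then put the bar into the holes of the brass collar, one after another, and turn it counterclockwise until the red pointer stands level with the red line on the scale, and lay the bar back in its wooden saddle, shaft the way it lay before. Turn the collar only with the bar and leave the thread cones, the glue tin and the chalk alone.

Things in the scene. Friction and masses are not known exactly. Their poses are not given: they have to be found in the camera images.
- lift_base: Screw lift, fixed: dark steel base plate 170 (x) x 340 (y) x 12 mm; origin at the centre of its underside. At y = +95 mm a blue housing 86 x 86 mm carries the brass collar (88 to 116 mm above the table, cap to 124 mm); at y = -90 mm is the platform. A white scale post, 6 x 22 mm, 96 mm high, stands at (-78, 12) mm.
- seat (a point): Aluminium platform of the lift, 130 (x) x 148 (y) x 10 mm; origin at the centre of its top face, 58 mm above the table at the bottom of the travel. Two steel pegs 10 mm in diameter, 9 mm high with tapered tops, stand on it at (38, 35) and (-38, -35) mm. It only moves straight up and down.
- platform_lift (a joint): Rise of the platform in m, 0 at the bottom, stop at 0.042; 10 mm per radian of the collar, which raises it when turned counterclockwise seen from above. Stiff (about 0.2 N m of friction at the collar plus the load); it holds wherever it is left. The pointer is level with the line at 0.030.
- collar: Brass collar, 92 mm in diameter, 28 mm high, on an upright axis; origin at the centre of its underside; turns. Six radial holes in its rim, every 60 degrees, the first along its own +x, a black stroke above each; each is 16 mm wide, 18 mm high, level, its middle 14 mm above the origin, and runs from the rim (radius 46 mm) in to radius 20 mm.
- collar_mid (a point): Point on the collar's axis at the mid height of its holes (14 mm above the collar's origin, 102 mm above the table).
- pointer (a point): Tip of the red pointer on the platform.
- mark (a point): The red line on the white scale post of the lift (84 mm above the table); the pointer is level with it when both have the same height. Its axes are those of the lift base.
- bar: Loose turning bar, 175 mm long, 0.2 kg: black rubber grip 80 mm long, 14 x 14 mm square, whose centre is the origin, along x from -40 to +40 mm; steel shaft 10 mm in diameter from there along +x to the tip at x = +135 mm. Lies level in its saddle at the start.
- bar_place (a point): Where the bar's origin belongs in the saddle, 50 mm above the table; x along the saddle, the way the bar's shaft must point.
- bar_tip (a point): Tip of the bar's shaft.
- bar_saddle: Fixed wooden saddle for the bar, origin on the table below the centre of the bar's grip: base 190 x 60 x 10 mm, x = -50 to +140 mm; two notched posts 44 mm wide at x = -32 mm (under the grip's rear) and +105 mm (under the shaft), notches 24 mm wide, cheeks 14 mm high (to 57 and 59 mm above the table).
- tote: Plywood tote, 118 (x) x 138 (y) mm, 0.32 kg, origin under its centre. Floor 10 mm thick, 14 mm through holes at (38, 35), (-38, -35) mm for the pegs (a half turn fits too). Walls 4 mm, 48 mm high. A 10 mm wall along x parts two compartments, each 110 (x) x 60 (y) mm, centred at y = +35, -35 mm. Over it a solid panel and a dark handle, 80 mm along x, 14 mm wide, 62 to 78 mm above the underside.
- weight_wide: Turned steel weight, 50 mm in diameter, 24 mm high, about 0.37 kg; origin at the centre of its underside.
- weight_tall: Turned steel weight, 42 mm in diameter, 30 mm high, about 0.32 kg; origin at the centre of its underside.
- bobbin_red: Metal bobbin with red thread, 25 mm in diameter, 12 mm high, 20 g, lying flat; origin at the centre of its underside. May be absent.
- bobbin_white: Metal bobbin with white thread, 25 mm in diameter, 12 mm high, 20 g, lying flat; origin at the centre of its underside. May be absent.
- wax_block: Yellow block of wax, 30 (x) x 46 (y) x 19 mm high, 50 g; origin at the centre of its underside. May be absent.
- cone_red: Bystander: red thread cone, 54 mm in diameter, 105 mm high, behind the lift.
- cone_blue: Bystander: light blue thread cone, 52 mm in diameter, 105 mm high, behind the lift.
- glue_tin: Bystander: grey glue tin with black cap, 71 mm in diameter, 110 mm high, right of the robot.
- chalk: Bystander: blue tailor's chalk, 40 x 49 x 8 mm, on the right.
Things that resemble listed ones, but are neither listed nor needed, are in the scene too. What is shaped like the weight_wide but black, orange or purple is not meant.

How it is judged (in metres and radians):
On the way, in this order (a step that is already met when the one before it is completed fails the run):
1. the tote is seated on the platform's two pegs (horizontal distance between tote and seat below 0.006 m and z of tote in the frame of seat between -0.004 and 0.003 m and angle between the x axis of tote and the x axis of seat, either way round below 0.08 rad), for 0.2 s.
2. one weight flat on the floor of each compartment of the seated tote (all of step 1 and x of weight_wide in the frame of tote between -0.056 and 0.056 m and y of weight_wide in the frame of tote between -0.066 and 0.066 m and z of weight_wide in the frame of tote between 0.005 and 0.0145 m and angle between each of weight_wide, weight_tall's own z axis and vertical below 0.12 rad and x of weight_tall in the frame of tote between -0.056 and 0.056 m and y of weight_tall in the frame of tote between -0.066 and 0.066 m and z of weight_tall in the frame of tote between 0.005 and 0.0145 m and ((y of weight_wide in the frame of tote above 0 m and y of weight_tall in the frame of tote below 0 m) or (y of weight_wide in the frame of tote below 0 m and y of weight_tall in the frame of tote above 0 m))), for 0.2 s.
3. every light part present lies on top of a weight, before the lift is raised (all of step 2 and z of bobbin_red in the frame of tote between 0.03 and 0.066 m and (horizontal distance between bobbin_red and weight_wide below 0.024 m or horizontal distance between bobbin_red and weight_tall below 0.024 m) and z of bobbin_white in the frame of tote between 0.03 and 0.066 m and (horizontal distance between bobbin_white and weight_wide below 0.024 m or horizontal distance between bobbin_white and weight_tall below 0.024 m) and z of wax_block in the frame of tote between 0.03 and 0.066 m and (horizontal distance between wax_block and weight_wide below 0.024 m or horizontal distance between wax_block and weight_tall below 0.024 m) and z of pointer in the frame of mark below -0.015 m), for 0.2 s.
4. the loaded lift is raised to the line (all of step 2 and z of bobbin_red in the frame of tote between 0.03 and 0.066 m and (horizontal distance between bobbin_red and weight_wide below 0.024 m or horizontal distance between bobbin_red and weight_tall below 0.024 m) and z of bobbin_white in the frame of tote between 0.03 and 0.066 m and (horizontal distance between bobbin_white and weight_wide below 0.024 m or horizontal distance between bobbin_white and weight_tall below 0.024 m) and z of wax_block in the frame of tote between 0.03 and 0.066 m and (horizontal distance between wax_block and weight_wide below 0.024 m or horizontal distance between wax_block and weight_tall below 0.024 m) and z of pointer in the frame of mark between -0.003 and 0.003 m), for 0.2 s.
At the end, for the whole second after the job is handed in: Tote seated on the pegs (6 mm, 0.08 rad, flat), a weight flat on each compartment floor, each light part present on a weight (centres within 24 mm), pointer within 3 mm of the line, bar in its saddle (20 mm, 0.15 rad, shaft as before), all at rest (all of step 4 and distance between bar and bar_place below 0.02 m and z of bar in the frame of bar_place between -0.006 and 0.006 m and angle between the x axis of bar and the x axis of bar_place, either way round below 0.15 rad and x of bar_tip in the frame of bar_place above 0.1 m and linear speed of each of weight_wide, weight_tall, bobbin_red, bobbin_white, wax_block, tote, bar below 0.03 m/s); the robot touches nothing.
It fails at once if the collar is turned with the fingers instead of the bar (contact force between the fingers and collar above 4 N).
It fails at once if the red thread cone is disturbed (distance of cone_red from where it was at the start of the episode above 0.04 m).
It fails at once if the light blue thread cone is disturbed (distance of cone_blue from where it was at the start of the episode above 0.04 m).
It fails at once if the grey glue tin with black cap is disturbed (distance of glue_tin from where it was at the start of the episode above 0.04 m).
It fails at once if the blue tailor's chalk is disturbed (distance of chalk from where it was at the start of the episode above 0.04 m).
Of bobbin_red, bobbin_white, wax_block only 1 to 2 are there at a start; the rules pass over those that are not, and their reading is None.
At some moment in a run one of weight_wide, weight_tall may be knocked a few centimetres aside while the robot is not near it.
Once in a run the grip may slacken for a moment while it holds something.
It also fails if it takes over 210 s, if anything falls off the work surface, if the arm or the gripper's body presses on something with over 40 N, if the wrist force passes 120 N, or if a joint passes its speed limit or range.

## Working session

There is one attempt and no reset: what is moved stays moved. The work goes in short steps, Python scripts to look and compute and a tool call to move; the robot and the scene stay as the last step left them, time stands still between calls to the robot, and variables do not carry over. Pictures are saved under pics/ and viewed, at most 14 in all, crops included, and the job is handed in when it is done.

Besides the shell and the picture viewer there is one more tool, called after "Emit:" by a JSON object that holds its "method" and its "body". arm_command: Moves the arm, as the interface text tells. Its arguments: {"type":"object","properties":{"motion":{"type":"array"},"squeeze":{"type":"number"}},"required":["motion"]}

```bash
ls; mkdir -p pics; cat > h.py <<'E'
from rig import *
import numpy as np, cv2
from scipy.spatial.transform import Rotation as R
def save(im,n): cv2.imwrite('pics/'+n+'.png',cv2.cvtColor(im,cv2.COLOR_RGB2BGR))
def ray(ci,u,v):
    f=192/np.tan(np.radians(ci['fovy'])/2)
    x,y=u-ci['cx'],v-ci['cy']
    if ci.get('fish'):
        r=np.hypot(x,y);t=r/f
        d=np.array([x/r*np.sin(t),y/r*np.sin(t),np.cos(t)]) if r>0 else np.array([0,0,1.])
    else: d=np.array([x,y,f]);d=d/np.linalg.norm(d)
    return np.array(ci['eye']),np.array(ci['rotation']).reshape(3,3)@d
def onz(ci,u,v,z):
    e,d=ray(ci,u,v); return e+d*(z-e[2])/d[2]
def proj(ci,p):
    f=192/np.tan(np.radians(ci['fovy'])/2)
    c=np.array(ci['rotation']).reshape(3,3).T@(np.array(p,float)-np.array(ci['eye']))
    if ci.get('fish'):
        t=np.arctan2(np.hypot(c[0],c[1]),c[2]);n=np.hypot(c[0],c[1]);return ci['cx']+f*t*c[0]/n,ci['cy']+f*t*c[1]/n
    return ci['cx']+f*c[0]/c[2],ci['cy']+f*c[1]/c[2]
def cam(n):
    ci=dict(camera_info(n)); ci['fish']=n=='wrist'; return ci
E
python3 - <<'E'
from h import *
for n in ['top','side','wrist']:
    c=cam(n); print(n,c); im=snapshot(n); save(im,n+'0'); np.save(n+'0.npy',im)
print(observe())
a=[cv2.imread(f'pics/{n}0.png') for n in ('top','side','wrist')]
E
```

```text
pics
top {'fovy': 52.20822756044223, 'cx': 262.07604665426635, 'cy': 190.36080183371615, 'eye': array([ 416.47522417,  -35.02554783, 1501.72484427]), 'rotation': array([ 0.02936722, -0.70163922,  0.71136974, -0.02816124]), 'fish': False}
side {'fovy': 51.95260294303576, 'cx': 255.0573183654092, 'cy': 193.962834134775, 'eye': array([  39.99263571, -963.73755592,  593.17538931]), 'rotation': array([-0.52218112,  0.81412457, -0.22006843,  0.12687773]), 'fish': False}
wrist {'fovy': 65.70646984690485, 'cx': 258.3972709731923, 'cy': 193.5342854593155, 'eye': array([179.98348006, 626.66383277, 383.03922155]), 'rotation': array([0.0975366 , 0.82230164, 0.55677495, 0.06563755]), 'fish': True}
{'t': 0.15, 'q': array([-1.23203239,  0.46821128, -0.0115714 ,  1.60336176,  0.00600334,
        1.07141091, -0.05629114]), 'joint_vel': array([ 0.00148171, -0.00064728,  0.00056886, -0.00437994, -0.00055549,
       -0.00128742,  0.00172829]), 'joint_efforts': array([ 1.38140542e-03, -5.20952761e+01, -1.20315497e-02, -2.43979615e+01,
       -5.66236151e-02,  1.52476825e-02,  1.06901093e-04]), 'tool_pos': array([242.0858553 , 602.79495868, 227.85636447]), 'tool_rot': array([-6.91094459e-05,  1.89765587e-01,  9.81829191e-01, -6.75272120e-04]), 'wrist_force': array([ 0.04434614,  0.58551859, -0.48074941]), 'moment': array([ 0.01950517, -0.04184027,  0.02517802]), 'grip_force': 0.0, 'gripper_width': 91.65537290786523}
```

```bash
python3 - <<'E'
s=open('h.py').read().replace("np.array(ci['rotation']).reshape(3,3)","RM(ci)")
s=s.replace("def ray(","def RM(ci): q=ci['rotation']; return R.from_quat([q[1],q[2],q[3],q[0]]).as_matrix()\ndef ray(",1)
open('h.py','w').write(s)
E
python3 - <<'E'
import cv2
im=cv2.imread('pics/top0.png');cv2.imwrite('pics/top0b.png',cv2.resize(im,(800,600),interpolation=cv2.INTER_CUBIC))
im=cv2.imread('pics/side0.png');cv2.imwrite('pics/side0b.png',cv2.resize(im,(800,600),interpolation=cv2.INTER_CUBIC))
E
```

```text
(no output)
```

View pics/top0b.png

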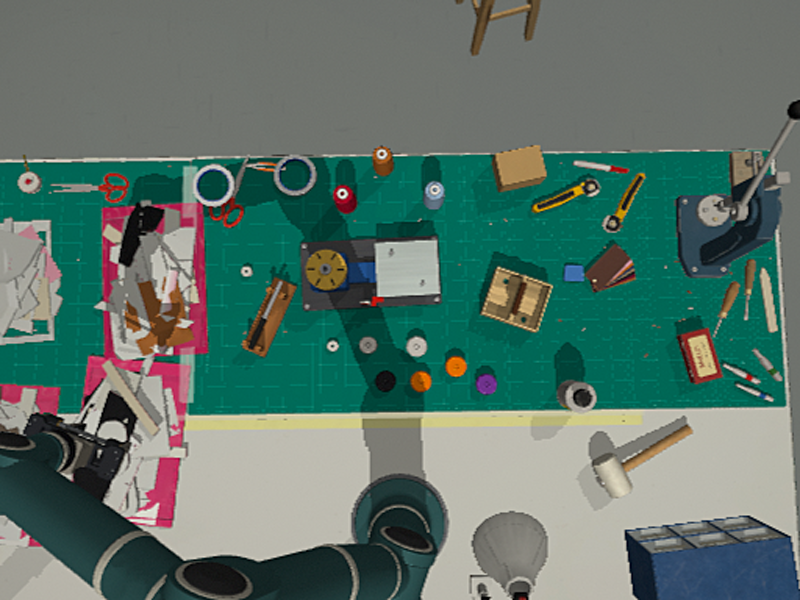

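View pics/side0b.png

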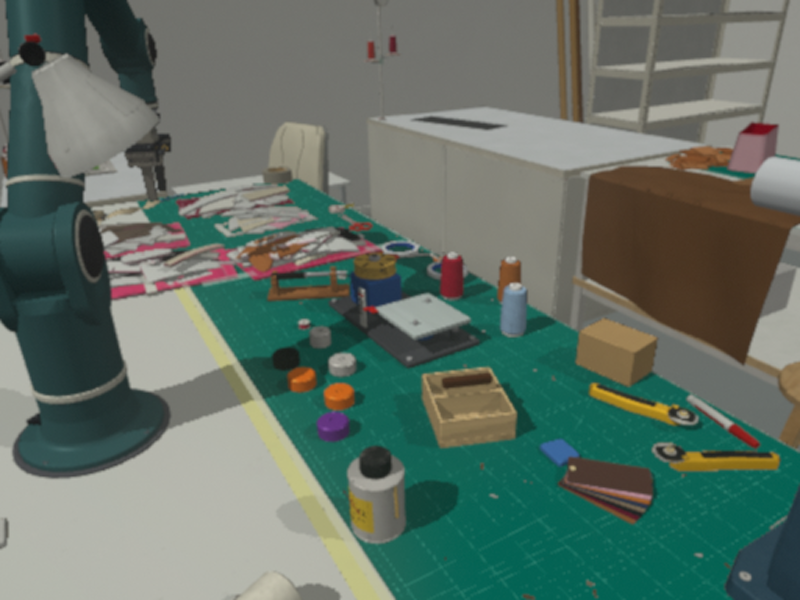

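```bash
python3 - <<'E'
import cv2
im=cv2.imread('pics/top0.png')[145:262,145:362];cv2.imwrite('pics/top0c.png',cv2.resize(im,(796,429),interpolation=cv2.INTER_CUBIC))
from h import *
c=cam('top')
k=512/800
for n,(u,v),z in [('collar',(326,270),124),('plat',(407,268),58),('peg1',(391,253),67),('peg2',(425,283),67),('tote',(516,298),48),('tall',(368,344),30),('wide',(416,346),24),('bob1',(333,345),12),('bob2',(247,271),12),('grip',(288,290),50),('basecorners',(302,240),12),('',(441,308),12)]:
    print(n,onz(c,u*k,v*k,z).round(0))
E
```

```text
collar [594. 155. 124.]
plat [604. -28.  58.]
peg1 [640.   9.  67.]
peg2 [567. -70.  67.]
tote [ 530. -287.   48.]
tall [426.  68.  30.]
wide [420. -47.  24.]
bob1 [425. 154.  12.]
bob2 [609. 364.  12.]
grip [557. 256.  50.]
basecorners [683. 229.  12.]
 [ 511. -110.   12.]
```

View pics/top0c.png

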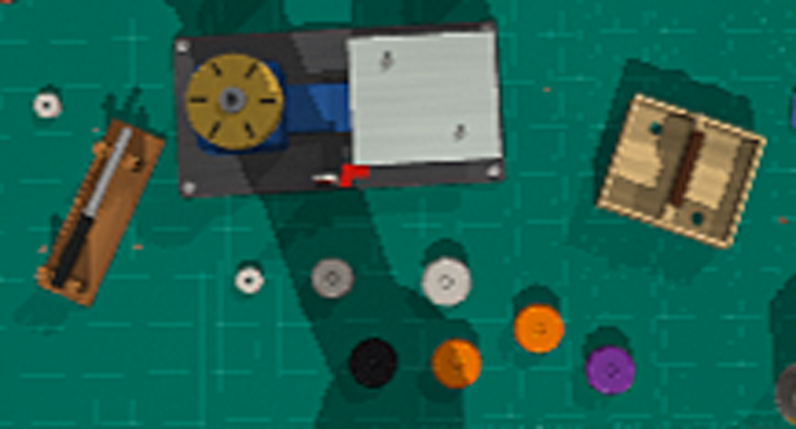

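```bash
python3 - <<'E'
from h import *
c=cam('side'); t=cam('top')
im=cv2.imread('pics/side0.png'); out=[]
k=217/796
for uv in [(48,104),(248,280)]:
    p=onz(t,145+uv[0]*k,145+uv[1]*k,12); u,v=proj(c,p); print(p.round(),u,v)
    u,v=int(u),int(v); out.append(cv2.resize(im[v-20:v+20,u-20:u+20],(300,300),interpolation=cv2.INTER_CUBIC))
cv2.imwrite('pics/sidebob.png',np.hstack(out))
# wrist
E
```

```text
[609. 364.  12.] 218.729806631005 174.38128530554476
[423. 156.  12.] 193.73502394041753 205.94264748592937
```

View pics/sidebob.png

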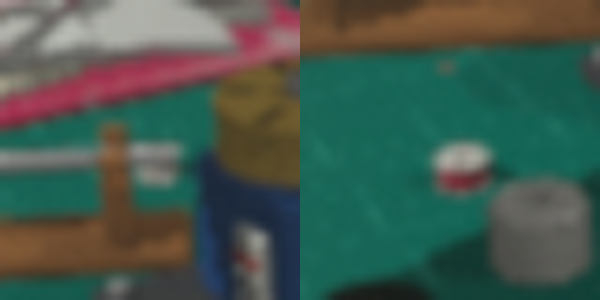

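Found: the red bobbin is at about (423,156) and the white one at about (609,364), half hidden behind the saddle post. I see no wax block. The tote is at (530,-287) and the lift is yawed about 3°. Next I'll move over the scene.

Emit:
{"method": "arm_command", "body": {"motion": [[1,[-215,-158,-50],[0,0,0]],[1,[-215,-158,-50],[0,0,0]],[1,[-215,-158,-50],[0,0,0]],[1,[-215,-158,-50],[0,0,0]],[1,[-215,-158,-50],[0,0,0]]]}}

```text
t: 0.78
tool_pos: [385.5, 372.7, 279.4]
tool_rot: [0.001, 0.193, 0.981, 0.0]
wrist_force: [-1.3, 0.1, -0.5]
gripper_width: 92.1
grip_force: 0.0
```

Emit:
{"method": "arm_command", "body": {"motion": [[1,[-213,-158,-50],[0,0,0]],[1,[-213,-158,-50],[0,0,0]],[1,[-213,-158,-50],[0,0,0]],[1,[-213,-158,-50],[0,0,0]],[1,[-213,-158,-50],[0,0,0]]]}}

```text
t: 1.4
tool_pos: [523.5, 146.0, 329.4]
tool_rot: [0.001, 0.193, 0.981, -0.0]
wrist_force: [-0.1, -0.3, -0.0]
gripper_width: 92.4
grip_force: 0.0
```

```bash
cat >> h.py <<'E'
def pose():
    o=observe(); q=o['tool_rot']; return np.array(o['tool_pos']),R.from_quat([q[1],q[2],q[3],q[0]]),o
def go(*wps):
    """wps: (x,y,z,yaw of tool y in deg); prints tool-frame shift, turn from current/previous, rows needed"""
    p,r,o=pose()
    print('now',p.round(1),'yawy',np.degrees(np.arctan2(*r.as_matrix()[[1,0],1])).round(1),'w',round(o['gripper_width'],1),'gf',round(o['grip_force'],1),'t',round(o['t'],2),'F',np.round(o['wrist_force'],1),'q7',round(o['q'][6],2))
    for w in wps:
        a=np.radians(w[3]);y=np.array([np.cos(a),np.sin(a),0]);z=np.array([0,0,-1.]);x=np.cross(y,z)
        r2=R.from_matrix(np.c_[x,y,z]); d=r.inv().apply(np.array(w[:3])-p); t=np.degrees((r.inv()*r2).as_rotvec())
        print(w,'shift',d.round(1).tolist(),'turn',t.round(1).tolist(),'rows',int(max(np.ceil(np.linalg.norm(d)/62.5),np.ceil(np.linalg.norm(t)/10.7))))
        p,r=np.array(w[:3],float),r2
def look(n,name):
    c=cam(n); im=snapshot(n); save(im,name); np.save(name+'.npy',im); np.save(name+'_c.npy',c,allow_pickle=True); return c,im
def loadv(name): return np.load(name+'_c.npy',allow_pickle=True).item(),np.load(name+'.npy')
E
python3 - <<'E'
from h import *
c,im=look('wrist','w1'); go((520,150,330,68))
cv2.imwrite('pics/w1b.png',cv2.resize(cv2.imread('pics/w1.png'),(800,600)))
E
```

```text
now [524.1 145.1 329.5] yawy 67.7 w 91.9 gf 0.0 t 1.45 F [ 0.6 -1.4  0. ] q7 0.9
(520, 150, 330, 68) shift [5.7, 2.9, -0.6] turn [-0.0, 0.1, -0.3] rows 1
```

View pics/w1b.png

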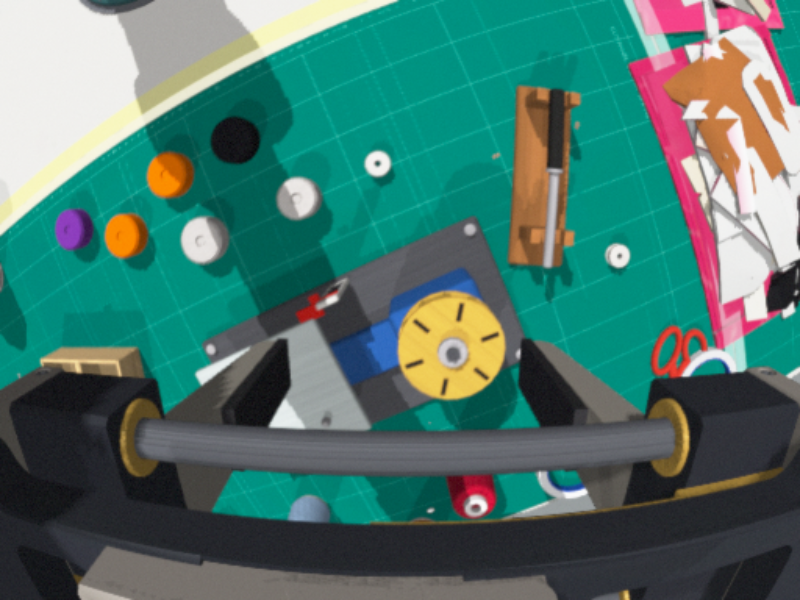

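```bash
python3 - <<'E'
from h import *
c,im=loadv('w1'); k=.64
def blob(u,v,z,rad,lo):  # centroid of bright region near
    h=cv2.cvtColor(im,cv2.COLOR_RGB2HSV); m=((h[...,1]<60)&(h[...,2]>lo)).astype(np.uint8)
    n,l,s,ce=cv2.connectedComponentsWithStats(m); i=l[int(v*k),int(u*k)]
    cs,_=cv2.findContours((l==i).astype(np.uint8),cv2.RETR_EXTERNAL,cv2.CHAIN_APPROX_NONE)
    P=np.array([onz(c,p[0][0],p[0][1],z)[:2] for p in cs[0]]); (x,y),r=cv2.minEnclosingCircle(P.astype(np.float32)); return round(x),round(y),round(2*r,1),s[i,4]
print('red',blob(370,163,12,0,130),'white',blob(612,256,12,0,130),'A',blob(290,205,30,0,130),blob(290,205,24,0,130),'B',blob(196,245,24,0,130),blob(196,245,30,0,130))
for n,(u,v),z in [('tip',(549,265),50),('junc',(555,168),52),('end',(557,92),55),('hub',(454,353),124),('boltA',(471,229),12),('boltB',(211,349),12)]:
    print(n,onz(c,u*k,v*k,z).round(1))
hub=onz(c,454*k,353*k,124)
g=cv2.cvtColor(im,cv2.COLOR_RGB2GRAY)
for u,v in [(459,312),(490,326),(488,374),(447,388),(417,368),(421,326)]:
    p=onz(c,u*k,v*k,116);print((p-hub)[:2].round(),np.degrees(np.arctan2(*(p-hub)[[1,0]])).round())
# collar circle by yellow mask
h=cv2.cvtColor(im,cv2.COLOR_RGB2HSV); m=((h[...,0]>18)&(h[...,0]<30)&(h[...,1]>120)&(h[...,2]>90)).astype(np.uint8)
m=cv2.morphologyEx(m,cv2.MORPH_CLOSE,np.ones((9,9)));n,l,s,ce=cv2.connectedComponentsWithStats(m);i=l[int(370*k),int(440*k)];print(s[i])
cs,_=cv2.findContours((l==i).astype(np.uint8),cv2.RETR_EXTERNAL,cv2.CHAIN_APPROX_NONE);P=np.array([onz(c,p[0][0],p[0][1],116)[:2] for p in cs[0]],np.float32);print(cv2.fitEllipse(P))
# tote and platform from top view
import pickle
c=cam('top');im=np.load('top0.npy');h=cv2.cvtColor(im,cv2.COLOR_RGB2HSV)
seed=lambda u,v:h[int(v*k),int(u*k)]
print('tote hsv',seed(500,280),seed(535,290),'plat',seed(400,275))
E
python3 - <<'E'
import cv2
im=cv2.imread('pics/w1.png')[175:270,240:345];cv2.imwrite('pics/w1c.png',cv2.resize(im,None,fx=6,fy=6,interpolation=cv2.INTER_CUBIC))
E
```

```text
red (424, 157, 26.3, np.int32(206)) white (606, 366, 30.3, np.int32(185)) A (424, 72, 42.4, np.int32(538)) (424, 70, 43.0, np.int32(538)) B (420, -45, 49.9, np.int32(585)) (420, -42, 49.2, np.int32(585))
tip [577.6 276.6  50. ]
junc [490.8 314.2  52. ]
end [422.3 343.5  55. ]
hub [597.7 159.8 124. ]
boltA [521.7 220.3  12. ]
boltB [534.8 -97.5  12. ]
[-29.  16.] 151.0
[-8. 36.] 102.0
[33. 20.] 32.0
[ 31. -17.] -29.0
[  4. -34.] -84.0
[-30. -17.] -150.0
[ 255  187   68   69 3410]
((594.8704223632812, 158.85189819335938), (89.64183044433594, 95.49824523925781), 84.68991088867188)
tote hsv [ 18 114 177] [ 19 112 148] plat [ 56  11 181]
```

Emit:
{"method": "arm_command", "body": {"motion": [[1,[-86,-201,15],[0,0,0]],[1,[-86,-201,15],[0,0,0]],[1,[-86,-201,15],[0,0,0]],[1,[-86,-201,15],[0,0,0]],[1,[-86,-201,15],[0,0,0]]]}}

```text
t: 2.08
tool_pos: [526.0, -70.0, 313.2]
tool_rot: [-0.0, 0.192, 0.981, -0.0]
wrist_force: [0.1, -0.5, -0.4]
gripper_width: 92.0
grip_force: 0.0
```

Emit:
{"method": "arm_command", "body": {"motion": [[1,[-20,-201,15],[0,0,0]],[1,[-20,-201,15],[0,0,0]],[1,[-20,-201,15],[0,0,0]],[1,[-20,-201,15],[0,0,0]],[1,[-20,-201,15],[0,0,0]]]}}

```text
t: 2.7
tool_pos: [470.7, -260.8, 298.3]
tool_rot: [-0.0, 0.189, 0.982, 0.0]
wrist_force: [1.1, 0.2, 0.4]
gripper_width: 91.9
grip_force: 0.0
```

```bash
python3 - <<'E'
from h import *
c,im=look('wrist','w2'); go((530,-287,300,72))
cv2.imwrite('pics/w2b.png',cv2.resize(cv2.imread('pics/w2.png'),(800,600)))
E
```

```text
now [ 471.3 -259.7  298.3] yawy 68.3 w 91.6 gf 0.0 t 2.75 F [ 0.1 -0.1  0.1] q7 1.76
(530, -287, 300, 72) shift [-64.7, -3.6, -1.7] turn [0.1, -0.0, -3.7] rows 2
```

View pics/w2b.png

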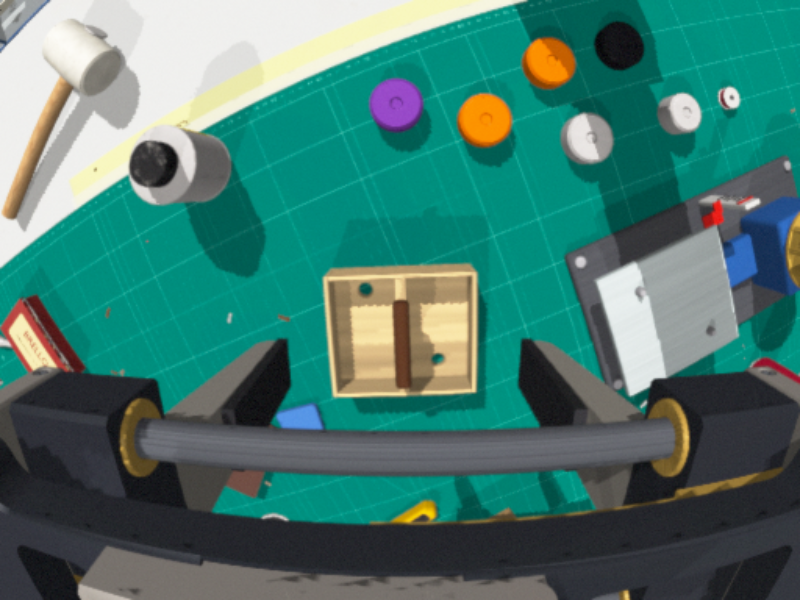

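```bash
python3 - <<'E'
from h import *
c,im=loadv('w2'); k=.64; h=cv2.cvtColor(im,cv2.COLOR_RGB2HSV)
P=[]
for (u,v) in [(365,290),(438,358)]:
    u0,v0=int(u*k),int(v*k); s=h[v0-8:v0+9,u0-8:u0+9]; m=((s[...,0]>45)&(s[...,0]<110)).astype(np.uint8); n,l,st,ce=cv2.connectedComponentsWithStats(m); i=1+np.argmax(st[1:,4]); 
    uv=ce[i]+[u0-8,v0-8]; p=onz(c,*uv,5); P.append(p); print('hole',uv/k,st[i],p.round(1),onz(c,*uv,10).round(1))
d=P[1]-P[0]; print('dist',np.hypot(*d[:2]),'mid',((P[0]+P[1])/2).round(1),'yaw mod180',np.degrees(np.arctan2(d[1],d[0]))-42.65)
a,b=onz(c,401*k,300*k,78),onz(c,403*k,388*k,78); print('handle',a.round(),b.round(),((a+b)/2).round(1),np.linalg.norm(a-b),np.degrees(np.arctan2(*(b-a)[[1,0]])))
for z in [67]:
    q=[onz(c,641*k,291*k,z),onz(c,711*k,327*k,z)]; d=q[1]-q[0]; print('peg',q,np.hypot(*d[:2]),((q[0]+q[1])/2).round(1),np.degrees(np.arctan2(d[1],d[0]))-42.65)
q=[onz(c,u*k,v*k,13) for u,v in [(580,262),(787,166),(617,384)]]
print('bolts',np.round(q,1),np.linalg.norm(q[0]-q[1]),np.linalg.norm(q[0]-q[2]),np.degrees(np.arctan2(*(q[1]-q[0])[[1,0]]))-90,np.degrees(np.arctan2(*(q[2]-q[0])[[1,0]])))
o=[cv2.resize(cv2.cvtColor(im[y-25:y+25,x-25:x+25],cv2.COLOR_RGB2BGR),(400,400),interpolation=cv2.INTER_NEAREST) for x,y in [(418,190),(450,210)]]
cv2.imwrite('pics/w2c.png',np.hstack(o))
E
```

```text
hole [364.88970588 288.17401961] [ 5  4  8  8 51] [ 480.9 -306.7    5. ] [ 480.1 -305.9   10. ]
hole [436.796875 357.96875 ] [ 4  5  8  7 40] [ 575.8 -266.6    5. ] [ 574.  -266.3   10. ]
dist 103.036343766657 mid [ 528.4 -286.7    5. ] yaw mod180 -19.764507590429325
handle [ 490. -271.   78.] [ 564. -299.   78.] [ 526.8 -285.4   78. ] 79.54361641671261 -20.599375107605653
peg [array([566.85850801, -61.20786318,  67.        ]), array([635.75512152,  11.78551077,  67.        ])] 100.3731836420916 [601.3 -24.7  67. ] 4.003829801391731
bolts [[533.8 -95.5  13. ]
 [521.5 222.1  13. ]
 [681.8 -89.8  13. ]] 317.8249457470163 148.12520932850094 2.2258999714725576 2.22880829235618
```

View pics/w2c.png

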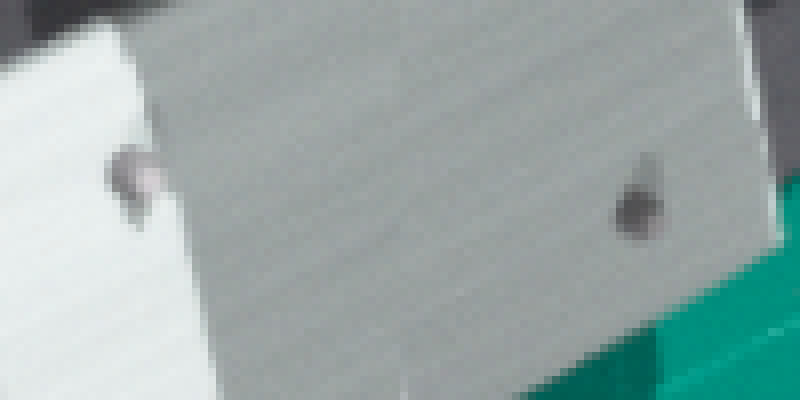

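Emit:
{"method": "arm_command", "body": {"motion": [[1,[19,261,18],[0,0,0]],[1,[19,261,18],[0,0,0]],[1,[19,261,18],[0,0,0]],[1,[19,261,18],[0,0,0]],[1,[19,261,18],[0,0,0]]]}}

```text
t: 3.38
tool_pos: [550.2, -4.0, 279.9]
tool_rot: [-0.001, 0.184, 0.983, 0.001]
wrist_force: [-0.3, -0.4, -0.2]
gripper_width: 92.2
grip_force: 0.0
```

Emit:
{"method": "arm_command", "body": {"motion": [[1,[0,0,0],[0,0,0]]]}}

```text
t: 3.5
tool_pos: [549.7, -10.0, 280.3]
tool_rot: [-0.0, 0.187, 0.982, 0.0]
wrist_force: [-0.5, -0.8, 0.4]
gripper_width: 91.6
grip_force: 0.0
```

```bash
python3 - <<'E'
from h import *
c,im=look('wrist','w3'); go((524,-285.5,200,70),(524,-285.5,66,70))
cv2.imwrite('pics/w3b.png',cv2.resize(cv2.imread('pics/w3.png')[60:250,140:390],(790,600),interpolation=cv2.INTER_CUBIC))
E
```

```text
now [549.6 -12.1 280.6] yawy 68.2 w 92.2 gf 0.0 t 3.55 F [ 0.2 -1.3  0.3] q7 1.25
(524, -285.5, 200, 70) shift [-77.7, -263.3, 80.7] turn [-0.0, -0.0, -1.8] rows 5
(524, -285.5, 66, 70) shift [0.0, 0.0, 134.0] turn [0.0, 0.0, 0.0] rows 3
```

View pics/w3b.png

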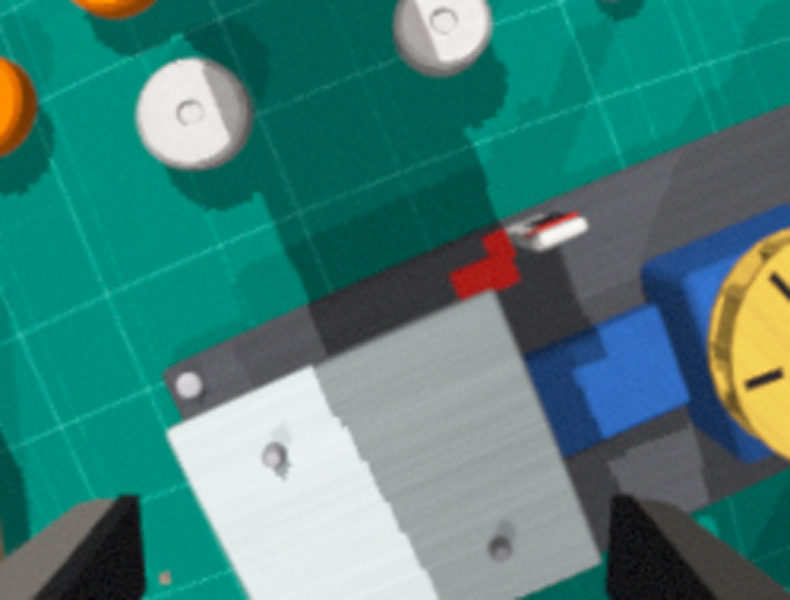

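```bash
python3 - <<'E'
from h import *
c,im=loadv('w3')
f=lambda u,v,z:onz(c,140+u/3.16,60+v/3.158,z)
q=[f(274,456,66),f(501,547,66)];d=q[1]-q[0];print(np.round(q,1),np.hypot(*d[:2]),((q[0]+q[1])/2).round(1),np.degrees(np.arctan2(d[1],d[0]))-42.65)
print('wide',f(190,112,24).round(1),'tall',f(443,20,30).round(1),'bolt',f(188,385,13).round(1))
print('plat corners',f(168,432,58).round(1),f(495,292,58).round(1),f(600,562,58).round(1))
E
```

```text
[[568.4 -62.3  66. ]
 [640.4  11.2  66. ]] 102.87942220167785 [604.4 -25.5  66. ] 2.891653196945228
wide [420.  -46.3  24. ] tall [424.4  70.2  30. ] bolt [533.7 -97.4  13. ]
plat corners [ 544.1 -101.9   58. ] [539.4  45.9  58. ] [667.5  49.9  58. ]
```

Emit:
{"method": "arm_command", "body": {"motion": [[0,[-76,-263,80],[0,0,-1.8]],[0,[-76,-263,80],[0,0,-1.8]],[0,[-76,-263,80],[0,0,-1.8]],[0,[-76,-263,80],[0,0,-1.8]],[0,[-76,-263,80],[0,0,-1.8]]]}}

```text
t: 4.18
tool_pos: [519.6, -290.4, 200.3]
tool_rot: [-0.0, 0.178, 0.984, -0.001]
wrist_force: [0.8, 0.3, 0.0]
gripper_width: 46.5
grip_force: 0.0
```

Emit:
{"method": "arm_command", "body": {"motion": [[0,[0,0,30],[0,0,0]],[0,[0,0,60],[0,0,0]]]}}

```text
t: 4.42
tool_pos: [521.1, -287.7, 140.5]
tool_rot: [0.001, 0.176, 0.984, -0.0]
wrist_force: [0.6, 0.1, -0.5]
gripper_width: 45.9
grip_force: 0.0
```

```bash
python3 - <<'E'
from h import *
go((525,-285.5,66,70.2))
c,im=look('wrist','w4');cv2.imwrite('pics/w4b.png',cv2.resize(cv2.imread('pics/w4.png'),(640,480)))
E
```

```text
now [ 521.1 -287.7  140.5] yawy 69.7 w 45.9 gf 0.0 t 4.42 F [ 0.6  0.1 -0.5] q7 1.9
(525, -285.5, 66, 70.2) shift [-2.8, 3.5, 74.5] turn [-0.0, 0.1, -0.5] rows 2
```

View pics/w4b.png

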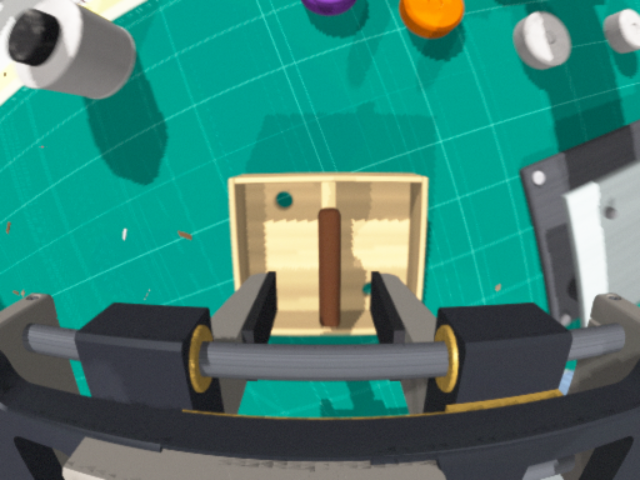

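Emit:
{"method": "arm_command", "body": {"motion": [[0,[-3,3.5,45],[0,0,-0.5]],[0,[-3,3.5,74.5],[0,0,-0.5]],[0,[-3,3.5,74.5],[0,0,-0.5]]]}}

```text
t: 4.85
tool_pos: [524.4, -283.4, 65.0]
tool_rot: [-0.002, 0.171, 0.985, 0.0]
wrist_force: [-0.9, -0.0, 1.1]
gripper_width: 46.2
grip_force: 0.0
```

Emit:
{"method": "arm_command", "body": {"motion": [[-0.8,[0,0,0],[0,0,0]],[-0.8,[0,0,0],[0,0,0]],[-0.8,[0,0,0],[0,0,0]],[-0.8,[0,0,0],[0,0,0]]], "squeeze": 45}}

```text
t: 5.35
tool_pos: [526.8, -284.2, 67.4]
tool_rot: [0.001, 0.17, 0.985, -0.001]
wrist_force: [-2.3, -2.4, 6.2]
gripper_width: 13.5
grip_force: 45.0
```

```bash
python3 - <<'E'
from h import *
go()
c,im=look('wrist','w5');cv2.imwrite('pics/w5b.png',cv2.resize(cv2.imread('pics/w5.png'),(640,480)))
h=cv2.cvtColor(im,cv2.COLOR_RGB2HSV);print(c['eye'])
E
```

```text
now [ 526.8 -284.2   67.4] yawy 70.4 w 13.5 gf 45.0 t 5.35 F [-2.3 -2.4  6.2] q7 1.95
[ 463.43254587 -262.66645822  222.50731315]
```

View pics/w5b.png

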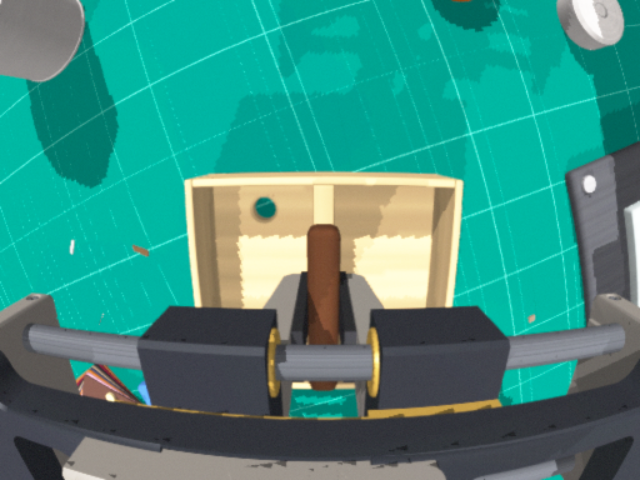

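```bash
python3 - <<'E'
from h import *
c,im=loadv('w5');h=cv2.cvtColor(im,cv2.COLOR_RGB2HSV)
s=h[157:176,203:222];m=((s[...,0]>60)&(s[...,0]<110)&(s[...,1]>100)).astype(np.uint8);n,l,st,ce=cv2.connectedComponentsWithStats(m);i=1+np.argmax(st[1:,4]);uv=ce[i]+[203,157]
p,r,o=pose()
for z in (5,8):
    H=onz(c,*uv,z); d=r.inv().apply(H-p); print(uv,st[i],H.round(1),d.round(1),'tote centre in tool',(d-[38,-35,0]).round(1))
# tote rim left/right outer mid as check: pixels on back wall rim ends
a,b=onz(c,185*.8,182*.8,48),onz(c,463*.8,182*.8,48);print(r.inv().apply(a-p).round(1),r.inv().apply(b-p).round(1))
ang=np.radians(92.4);y=np.array([np.cos(ang),np.sin(ang),0]);x=np.cross(y,[0,0,-1])
dx=(d-[38,-35,0])[:2];T=np.array([604.6,-24.8,0])-dx[0]*x-dx[1]*y;print(T)
go((524,-286,165,70.4),(T[0],T[1],165,92.4),(T[0],T[1],135,92.4))
E
```

```text
[211.94329897 165.58762887] [  2   1  15  16 194] [ 481.4 -305.8    5. ] [ 35.7 -35.4  62.3] tote centre in tool [-2.3 -0.4 62.3]
[211.94329897 165.58762887] [  2   1  15  16 194] [ 481.2 -305.2    8. ] [ 36.1 -35.   59.3] tote centre in tool [-1.9  0.  59.3]
[ 54.8 -68.7  19.3] [55.1 67.9 19.2]
[602.69730302 -24.91812634   0.        ]
now [ 526.8 -284.3   67.4] yawy 70.4 w 13.5 gf 45.0 t 5.4 F [-1.6 -1.2  6.5] q7 1.95
(524, -286, 165, 70.4) shift [1.8, -2.7, -97.6] turn [-0.1, 0.1, -0.0] rows 2
(np.float64(602.6973030200544), np.float64(-24.918126341422894), 165, 92.4) shift [13.4, 272.4, 0.0] turn [0.0, 0.0, -22.0] rows 5
(np.float64(602.6973030200544), np.float64(-24.918126341422894), 135, 92.4) shift [0.0, 0.0, 30.0] turn [0.0, 0.0, 0.0] rows 1
```

Emit:
{"method": "arm_command", "body": {"motion": [[-0.8,[0,0,-25],[0,0,0]],[-0.8,[1,-1,-60],[0,0,0]],[-0.8,[2,-2,-97],[0,0,0]]]}}

```text
t: 5.78
tool_pos: [523.0, -283.2, 163.1]
tool_rot: [-0.001, 0.17, 0.985, 0.001]
wrist_force: [0.5, 0.4, -2.6]
gripper_width: 13.6
grip_force: 45.0
```

Emit:
{"method": "arm_command", "body": {"motion": [[-0.8,[1,15,0],[0,0,-1]],[-0.8,[2,40,0],[0,0,-3]],[-0.8,[4,70,0],[0,0,-5]],[-0.8,[6,105,0],[0,0,-8]],[-0.8,[7,140,0],[0,0,-11]]]}}

```text
t: 6.4
tool_pos: [563.4, -145.7, 160.7]
tool_rot: [-0.002, 0.072, 0.997, 0.001]
wrist_force: [1.3, -0.5, -2.6]
gripper_width: 13.4
grip_force: 45.0
```

```bash
python3 - <<'E'
from h import *
go((602.2,-25,165,92.4))
E
```

```text
now [ 563.4 -145.7  160.7] yawy 81.7 w 13.4 gf 45.0 t 6.4 F [ 1.3 -0.5 -2.6] q7 1.81
(602.2, -25, 165, 92.4) shift [-21.0, 125.1, -4.2] turn [0.1, -0.2, -10.7] rows 3
```

Emit:
{"method": "arm_command", "body": {"motion": [[-0.8,[-5,30,-2],[0,0,-3]],[-0.8,[-11,65,-2],[0,0,-6]],[-0.8,[-17,100,-3],[0,0,-9]],[-0.8,[-21,125,-3],[0,0,-10.7]],[-0.8,[-21,125,-3],[0,0,-10.7]]]}}

```text
t: 7.02
tool_pos: [603.7, -26.1, 165.3]
tool_rot: [-0.001, -0.021, 1.0, 0.0]
wrist_force: [-0.9, 0.0, -2.4]
gripper_width: 13.8
grip_force: 45.0
```

Emit:
{"method": "arm_command", "body": {"motion": [[-0.8,[0,0,0],[0,0,0]],[-0.8,[0,0,0],[0,0,0]]]}}

```text
t: 7.28
tool_pos: [603.1, -31.1, 166.0]
tool_rot: [-0.0, -0.017, 1.0, -0.0]
wrist_force: [0.2, -0.6, -2.7]
gripper_width: 13.6
grip_force: 45.0
```

```bash
python3 - <<'E'
from h import *
go((602.2,-25,142,92.4),(602.2,-25,125.5,92.4))
c,im=look('wrist','w6');cv2.imwrite('pics/w6b.png',cv2.resize(cv2.imread('pics/w6.png'),(640,480)))
E
```

```text
now [603.1 -31.1 166. ] yawy 92.0 w 13.6 gf 45.0 t 7.28 F [ 0.2 -0.6 -2.7] q7 1.75
(602.2, -25, 142, 92.4) shift [0.7, 6.2, 24.0] turn [-0.0, -0.0, -0.4] rows 1
(602.2, -25, 125.5, 92.4) shift [0.0, 0.0, 16.5] turn [0.0, 0.0, 0.0] rows 1
```

View pics/w6b.png

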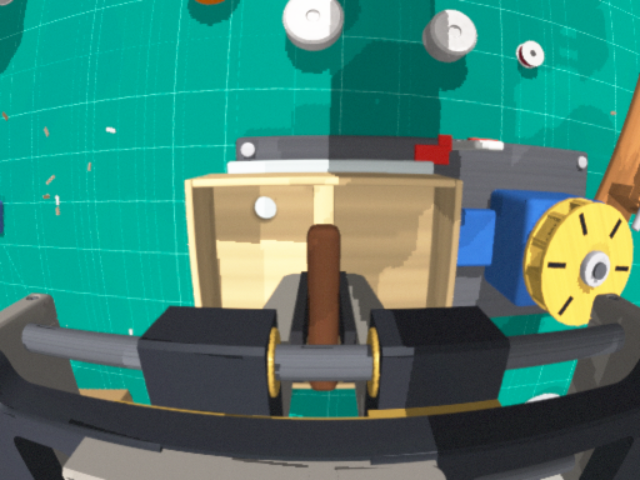

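Emit:
{"method": "arm_command", "body": {"motion": [[-0.8,[0.7,6.2,10],[0,0,-0.4]],[-0.8,[0.7,6.2,22],[0,0,-0.4]],[-0.8,[0.7,6.2,22],[0,0,-0.4]],[-0.8,[0.7,6.2,22],[0,0,-0.4]]]}}

```text
t: 7.82
tool_pos: [602.7, -23.4, 143.9]
tool_rot: [-0.0, -0.022, 1.0, -0.0]
wrist_force: [-0.3, 0.3, -2.5]
gripper_width: 13.6
grip_force: 45.0
```

```bash
python3 - <<'E'
from h import *
go((602.2,-25,125.5,92.4))
c,im=look('wrist','w7');h=cv2.cvtColor(im,cv2.COLOR_RGB2HSV)
# platform back edge & hole; what is visible through the hole
s=im[157:176,203:222];print(cv2.cvtColor(s,cv2.COLOR_RGB2GRAY)[::2,::2])
c2,im2=look('side','s7')
E
```

```text
now [602.7 -23.4 143.9] yawy 92.5 w 13.6 gf 45.0 t 7.83 F [-0.3  0.3 -2.5] q7 1.76
(602.2, -25, 125.5, 92.4) shift [0.5, -1.5, 18.4] turn [-0.0, -0.0, 0.1] rows 1
[[160 153 147 132 139 164 177 189 191 191]
 [153 142 118 111 121 115 120 167 183 193]
 [145 141 115 139 142 138 119 112 173 194]
 [126 159 119 137 138 140 127 111 163 189]
 [127 167 122 137 138 135 117 129 169 181]
 [120 166 163 122 119 113 127 165 169 174]
 [117 143 167 166 155 158 168 170 167 167]
 [126 116 157 171 170 170 170 169 166 166]
 [137 116 113 138 160 166 164 142 155 177]
 [146 135 125 112 111 117 121 147 171 182]]
```

Emit:
{"method": "arm_command", "body": {"motion": [[-0.8,[0.5,-1.5,6],[0,0,0]],[-0.8,[0.5,-1.5,12],[0,0,0]],[-0.8,[0.5,-1.5,17],[0,0,0]],[-0.8,[0.5,-1.5,17],[0,0,0]]]}}

```text
t: 8.43
tool_pos: [601.9, -24.9, 128.7]
tool_rot: [-0.0, -0.022, 1.0, 0.0]
wrist_force: [-4.3, -0.2, 8.7]
gripper_width: 13.8
grip_force: 45.0
```

```bash
python3 - <<'E'
from h import *
go((602.2,-25,125.5,92.4))
E
```

```text
now [601.9 -24.9 128.7] yawy 92.5 w 13.8 gf 45.0 t 8.43 F [-4.3 -0.2  8.7] q7 1.77
(602.2, -25, 125.5, 92.4) shift [-0.3, -0.1, 3.2] turn [0.0, -0.0, 0.1] rows 1
```

Emit:
{"method": "arm_command", "body": {"motion": [[-0.8,[1,0,1],[0,0,0]],[-0.8,[1.5,0,3],[0,0,0]],[-0.8,[1.5,0,3],[0,0,0]]]}}

```text
t: 8.8
tool_pos: [601.9, -24.9, 126.9]
tool_rot: [0.002, -0.022, 1.0, 0.0]
wrist_force: [-4.1, 1.0, 11.3]
gripper_width: 13.6
grip_force: 45.0
```

```bash
python3 - <<'E'
from h import *
go((602.2,-25,125.5,92.4))
E
```

```text
now [601.9 -24.9 126.9] yawy 92.5 w 13.6 gf 45.0 t 8.8 F [-4.1  1.  11.3] q7 1.77
(602.2, -25, 125.5, 92.4) shift [-0.3, -0.1, 1.4] turn [0.0, 0.2, 0.1] rows 1
```

Emit:
{"method": "arm_command", "body": {"motion": [[-0.8,[0.5,0,2],[0,0,0]],[-0.8,[0.5,0,2],[0,0,0]],[-0.8,[0.5,0,2],[0,0,0]]]}}

```text
t: 9.18
tool_pos: [601.9, -24.9, 125.3]
tool_rot: [0.002, -0.022, 1.0, 0.0]
wrist_force: [-4.8, 0.1, 17.9]
gripper_width: 13.3
grip_force: 45.0
```

Emit:
{"method": "arm_command", "body": {"motion": [[0,[0.5,0,-2],[0,0,0]],[0,[0.5,0,-2],[0,0,0]],[0,[0.5,0,-2],[0,0,0]],[0,[0.5,0,-20],[0,0,0]],[0,[0.5,0,-50],[0,0,0]]]}}

```text
t: 9.8
tool_pos: [599.1, -25.0, 172.5]
tool_rot: [-0.001, -0.022, 1.0, -0.0]
wrist_force: [0.4, -0.6, 0.3]
gripper_width: 46.0
grip_force: 0.0
```

Emit:
{"method": "arm_command", "body": {"motion": [[0,[0,0,-50],[0,0,0]],[0,[10,0,-100],[0,0,0]],[0,[10,0,-100],[0,0,0]],[0,[10,0,-100],[0,0,0]]]}}

```text
t: 10.3
tool_pos: [589.5, -25.2, 272.4]
tool_rot: [0.0, -0.022, 1.0, 0.0]
wrist_force: [-0.0, 0.0, -1.1]
gripper_width: 45.9
grip_force: 0.0
```

```bash
python3 - <<'E'
from h import *
go((420,-46,280,92.4))
c,im=look('wrist','w8')
cv2.imwrite('pics/w8b.png',cv2.resize(cv2.imread('pics/w8.png'),(800,600),interpolation=cv2.INTER_CUBIC))
E
```

```text
now [589.5 -25.2 272.4] yawy 92.5 w 45.9 gf 0.0 t 10.3 F [-0.   0.  -1.1] q7 1.71
(420, -46, 280, 92.4) shift [170.2, -13.3, -7.7] turn [0.0, 0.0, 0.1] rows 3
```

View pics/w8b.png

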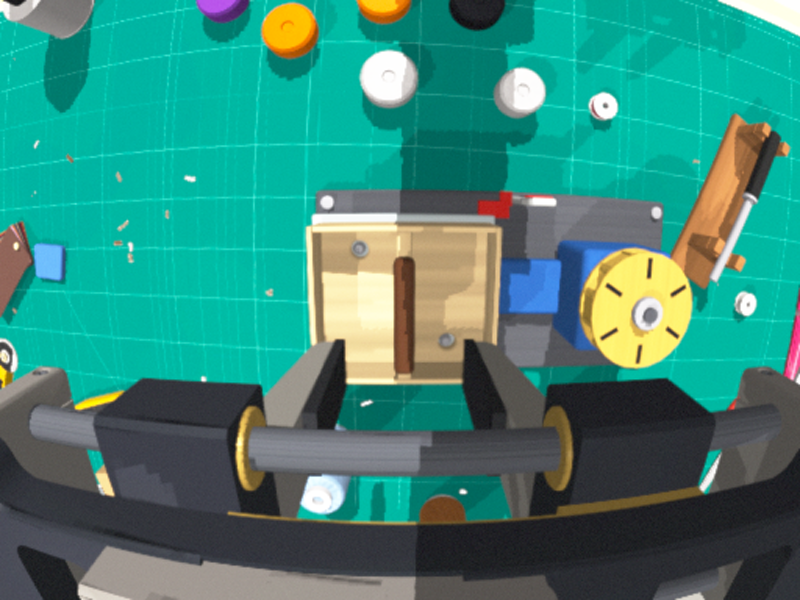

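```bash
python3 - <<'E'
from h import *
c,im=loadv('w8');k=.64
for n,u,v,z in [('wide',389,77,24),('tall',520,90,30),('red',603,106,12),('white',745,304,12),('or1',290,29,24),('or2',384,0,24),('black',476,5,24),('purp',222,0,24),('hub',649,315,124),('peg1',359,248,66),('peg2',447,340,66),('boltA',327,202,13),('boltB',656,213,13)]: print(n,onz(c,u*k,v*k,z).round(1))
go((420,-46,200,2.4),(420,-46,130,2.4),(420,-46,18,2.4))
E
```

```text
wide [420.6 -45.5  24. ]
tall [424.9  68.1  30. ]
red [424.1 155.2  12. ]
white [607.  363.2  12. ]
or1 [ 373.9 -136.4   24. ]
or2 [345.7 -53.7  24. ]
black [345.   28.1  24. ]
purp [ 337.3 -206.4   24. ]
hub [597.1 158.9 124. ]
peg1 [567.3 -61.4  66. ]
peg2 [639.7  12.6  66. ]
boltA [533.2 -96.3  13. ]
boltB [520.7 220.4  13. ]
now [589.1 -25.2 271.4] yawy 92.5 w 46.0 gf 0.0 t 10.35 F [-0.8 -0.3 -0.1] q7 1.71
(420, -46, 200, 2.4) shift [169.8, -13.3, 71.7] turn [-0.1, -0.1, 90.1] rows 9
(420, -46, 130, 2.4) shift [0.0, 0.0, 70.0] turn [0.0, 0.0, 0.0] rows 2
(420, -46, 18, 2.4) shift [0.0, 0.0, 112.0] turn [0.0, 0.0, 0.0] rows 2
```

Emit:
{"method": "arm_command", "body": {"motion": [[0.35,[170,-13,72],[0,0,10]],[0.35,[170,-13,72],[0,0,20]],[0.35,[170,-13,72],[0,0,30]],[0.35,[170,-13,72],[0,0,40]],[0.35,[170,-13,72],[0,0,50]]]}}

```text
t: 10.98
tool_pos: [418.8, -45.8, 198.8]
tool_rot: [-0.001, 0.405, 0.914, -0.001]
wrist_force: [0.8, -0.1, 0.4]
gripper_width: 62.1
grip_force: 0.0
```

Emit:
{"method": "arm_command", "body": {"motion": [[0.35,[0,0,15],[0,0,10]],[0.35,[0,0,30],[0,0,20]],[0.35,[0,0,45],[0,0,30]],[0.35,[0,0,60],[0,0,40]],[0.35,[0,0,70],[0,0,50]]]}}

```text
t: 11.6
tool_pos: [419.2, -45.9, 128.4]
tool_rot: [-0.001, 0.754, 0.657, -0.002]
wrist_force: [-0.5, 0.2, 1.2]
gripper_width: 61.7
grip_force: 0.0
```

Emit:
{"method": "arm_command", "body": {"motion": [[0.35,[0,0,20],[0,0,10]],[0.35,[0,0,20],[0,0,20]],[0.35,[0,0,20],[0,0,20]],[0.35,[0,0,20],[0,0,20]]]}}

```text
t: 12.1
tool_pos: [420.1, -45.8, 109.8]
tool_rot: [-0.0, 0.854, 0.52, -0.0]
wrist_force: [0.6, 0.4, 0.1]
gripper_width: 62.0
grip_force: 0.0
```

```bash
cat >> h.py <<'E'
def disk(c,im,guess,z,rad,lo=120,smax=70):
    """bright disk near guess (world xy): centre on plane z"""
    u,v=proj(c,(guess[0],guess[1],z)); h=cv2.cvtColor(im,cv2.COLOR_RGB2HSV); m=((h[...,1]<smax)&(h[...,2]>lo)).astype(np.uint8)
    m=cv2.morphologyEx(m,cv2.MORPH_CLOSE,np.ones((5,5),np.uint8))
    n,l,s,ce=cv2.connectedComponentsWithStats(m); d=np.hypot(*(ce-[u,v]).T); d[0]=1e9; d[s[:,4]<25]=1e9; i=np.argmin(d)
    cs,_=cv2.findContours((l==i).astype(np.uint8),cv2.RETR_EXTERNAL,cv2.CHAIN_APPROX_NONE)
    P=np.array([onz(c,p[0][0],p[0][1],z)[:2] for p in cs[0]],np.float32); (x,y),r=cv2.minEnclosingCircle(P); cen=onz(c,*ce[i],z)
    return 'cen',cen.round(1)[:2],'circ',round(x,1),round(y,1),'diam',round(2*r,1),'px',s[i,4],(u,v)
E
python3 - <<'E'
from h import *
c,im=look('wrist','w9'); print(disk(c,im,(420,-46),24,25),disk(c,im,(425,69),30,21))
go((420,-46,18,-27.6))
E
```

```text
('cen', array([420.3, -45. ]), 'circ', 420.1, -45.4, 'diam', 49.8, 'px', np.int32(2593), (np.float64(259.82473927856415), np.float64(201.0723736293232))) ('cen', array([424.8,  69.1]), 'circ', 424.8, 69.4, 'diam', 42.6, 'px', np.int32(2022), (np.float64(198.9781158876765), np.float64(74.72509646569355)))
now [420.3 -45.7 109.9] yawy -27.3 w 62.2 gf 0.0 t 12.15 F [ 0.4 -0.3 -0.1] q7 -0.15
(420, -46, 18, -27.6) shift [-0.4, -0.1, 91.9] turn [-0.0, 0.0, 0.3] rows 2
```

Emit:
{"method": "arm_command", "body": {"motion": [[0.35,[0,0,50],[0,0,0]],[0.35,[0,0,92],[0,0,0]],[0.35,[0,0,92],[0,0,0]]]}}

```text
t: 12.52
tool_pos: [420.2, -46.0, 16.7]
tool_rot: [-0.001, 0.855, 0.519, -0.001]
wrist_force: [-0.4, -0.3, 0.1]
gripper_width: 61.9
grip_force: 0.0
```

Emit:
{"method": "arm_command", "body": {"motion": [[-0.5,[0,0,0],[0,0,0]],[-0.5,[0,0,0],[0,0,0]],[-0.5,[0,0,0],[0,0,0]]], "squeeze": 45}}

```text
t: 12.9
tool_pos: [420.3, -45.6, 18.4]
tool_rot: [-0.0, 0.855, 0.519, 0.0]
wrist_force: [-0.2, 0.5, -1.3]
gripper_width: 48.9
grip_force: 45.0
```

Emit:
{"method": "arm_command", "body": {"motion": [[-0.5,[0,0,-30],[0,0,0]],[-0.5,[0,0,-80],[0,0,0]],[-0.5,[0,0,-130],[0,0,0]],[-0.5,[0,0,-147],[0,0,0]],[-0.5,[0,0,-147],[0,0,0]]]}}

```text
t: 13.52
tool_pos: [420.9, -45.2, 166.1]
tool_rot: [-0.0, 0.855, 0.519, 0.002]
wrist_force: [0.1, 0.2, -4.4]
gripper_width: 49.2
grip_force: 45.0
```

```bash
python3 - <<'E'
from h import *
go((605.7,-60.5,165,2.4))
E
```

```text
now [420.9 -45.2 166.1] yawy -27.4 w 49.2 gf 45.0 t 13.53 F [ 0.1  0.2 -4.4] q7 -0.25
(605.7, -60.5, 165, 2.4) shift [71.5, 171.1, 1.6] turn [0.1, -0.1, -29.8] rows 3
```

Emit:
{"method": "arm_command", "body": {"motion": [[-0.5,[15,35,0],[0,0,-7]],[-0.5,[35,83,0],[0,0,-15]],[-0.5,[55,131,0],[0,0,-23]],[-0.5,[71.5,171,0],[0,0,-29.8]],[-0.5,[71.5,171,0],[0,0,-29.8]]]}}

```text
t: 14.15
tool_pos: [606.4, -61.6, 162.4]
tool_rot: [-0.0, 0.692, 0.722, -0.001]
wrist_force: [-1.0, 0.6, -4.5]
gripper_width: 49.0
grip_force: 45.0
```

Emit:
{"method": "arm_command", "body": {"motion": [[-0.5,[0,0,0],[0,0,0]],[-0.5,[0,0,0],[0,0,0]],[-0.5,[0,0,0],[0,0,0]]]}}

```text
t: 14.52
tool_pos: [604.4, -61.0, 165.2]
tool_rot: [-0.0, 0.693, 0.721, 0.0]
wrist_force: [-0.6, -0.2, -3.5]
gripper_width: 49.2
grip_force: 45.0
```

```bash
python3 - <<'E'
from h import *
go((605.7,-60.5,89,2.4))
c,im=look('wrist','w10');print(c['eye'].round())
E
```

```text
now [604.4 -61.  165.2] yawy 2.3 w 49.2 gf 45.0 t 14.53 F [-0.6 -0.2 -3.5] q7 0.36
(605.7, -60.5, 89, 2.4) shift [0.4, 1.3, 76.2] turn [-0.0, -0.0, -0.1] rows 2
[600.   4. 320.]
```

Emit:
{"method": "arm_command", "body": {"motion": [[-0.5,[0.6,1.3,25],[0,0,0]],[-0.5,[0.6,1.3,50],[0,0,0]],[-0.5,[0.6,1.3,70],[0,0,0]],[-0.5,[0.6,1.3,77],[0,0,0]],[-0.5,[0.6,1.3,77],[0,0,0]]]}}

```text
t: 15.2
tool_pos: [606.5, -60.7, 88.1]
tool_rot: [0.0, 0.693, 0.721, -0.0]
wrist_force: [0.3, 1.0, -3.2]
gripper_width: 48.8
grip_force: 45.0
```

```bash
python3 - <<'E'
from h import *
go((605.7,-60.5,86.4,2.4))
E
```

```text
now [606.5 -60.7  88.1] yawy 2.3 w 48.8 gf 45.0 t 15.2 F [ 0.3  1.  -3.2] q7 0.42
(605.7, -60.5, 86.4, 2.4) shift [0.3, -0.8, 1.7] turn [0.0, 0.0, -0.1] rows 1
```

Emit:
{"method": "arm_command", "body": {"motion": [[-0.5,[0,0,1.5],[0,0,0]],[-0.5,[0,0,1.5],[0,0,0]],[0.28,[0,0,1],[0,0,0]],[0.28,[0,0,1],[0,0,0]],[0.28,[0,0,1],[0,0,0]]]}}

```text
t: 15.82
tool_pos: [606.8, -60.6, 87.6]
tool_rot: [0.0, 0.693, 0.721, 0.0]
wrist_force: [-0.2, -0.5, 0.1]
gripper_width: 58.9
grip_force: 0.0
```

Emit:
{"method": "arm_command", "body": {"motion": [[0.28,[0,0,-30],[0,0,0]],[0.28,[0,0,-70],[0,0,0]],[0.28,[0,0,-110],[0,0,0]],[0.28,[0,0,-130],[0,0,0]],[0.28,[0,0,-130],[0,0,0]]]}}

```text
t: 16.45
tool_pos: [607.0, -60.6, 218.1]
tool_rot: [0.001, 0.693, 0.721, 0.001]
wrist_force: [-0.4, 0.5, 0.1]
gripper_width: 58.9
grip_force: 0.0
```

```bash
python3 - <<'E'
from h import *
c,im=look('wrist','w11');print(disk(c,im,(606,-60),92,25,100),disk(c,im,(425,69),30,21,100))
c,im=look('top','t11');print(disk(c,im,(425,69),30,21,100),disk(c,im,(420,-46),24,25,100))
go((424.8,69.2,110,2.4))
E
```

```text
('cen', array([602.5, -59.3]), 'circ', 597.2, -59.1, 'diam', 64.8, 'px', np.int32(2131), (np.float64(258.61223509033584), np.float64(190.29715726164616))) ('cen', array([431.3,  67.7]), 'circ', 431.1, 68.3, 'diam', 53.1, 'px', np.int32(979), (np.float64(116.20959498660716), np.float64(71.6815844314497)))
('cen', array([423.7, 153.8]), 'circ', 424.0, 153.9, 'diam', 27.3, 'px', np.int32(43), (np.float64(235.16349057274704), np.float64(220.41260464914163))) ('cen', array([423.7, 154.5]), 'circ', 424.0, 154.7, 'diam', 27.5, 'px', np.int32(43), (np.float64(265.8720381388914), np.float64(221.33407000734843)))
now [605.6 -60.3 215.7] yawy 2.3 w 58.7 gf 0.0 t 16.55 F [-0.3  1.  -0.5] q7 0.33
(424.8, 69.2, 110, 2.4) shift [136.7, -175.2, 106.1] turn [-0.1, -0.0, -0.1] rows 4
```

Emit:
{"method": "arm_command", "body": {"motion": [[0.22,[40,-50,0],[0,0,0]],[0.22,[75,-95,10],[0,0,0]],[0.22,[110,-140,30],[0,0,0]],[0.22,[137,-175,60],[0,0,0]],[0.22,[137,-175,86],[0,0,0]]]}}

```text
t: 17.18
tool_pos: [421.9, 71.1, 129.0]
tool_rot: [-0.002, 0.691, 0.723, -0.001]
wrist_force: [-0.6, -0.5, 0.2]
gripper_width: 55.9
grip_force: 0.0
```

Emit:
{"method": "arm_command", "body": {"motion": [[0.22,[0,0,0],[0,0,0]],[0.22,[0,0,0],[0,0,0]]]}}

```text
t: 17.42
tool_pos: [426.4, 68.7, 131.1]
tool_rot: [0.0, 0.693, 0.721, -0.0]
wrist_force: [0.3, -0.4, 0.5]
gripper_width: 56.2
grip_force: 0.0
```

```bash
python3 - <<'E'
from h import *
c,im=look('wrist','w12');print(disk(c,im,(425,69),30,21,120))
go((424.8,69.2,18,2.4))
E
```

```text
('cen', array([424.3,  72.7]), 'circ', 423.5, 72.6, 'diam', 43.5, 'px', np.int32(1649), (np.float64(258.5458920321451), np.float64(196.68160463849614)))
now [426.8  68.8 131.5] yawy 2.3 w 56.2 gf 0.0 t 17.48 F [-0.1  0.5 -0.4] q7 0.01
(424.8, 69.2, 18, 2.4) shift [0.5, -2.0, 113.5] turn [0.0, 0.0, -0.1] rows 2
```

Emit:
{"method": "arm_command", "body": {"motion": [[0.22,[1.7,-2,50],[0,0,0]],[0.22,[1.7,-2,100],[0,0,0]],[0.22,[1.7,-2,112],[0,0,0]],[0.22,[1.7,-2,112],[0,0,0]]]}}

```text
t: 17.98
tool_pos: [424.6, 70.4, 19.5]
tool_rot: [0.0, 0.693, 0.721, -0.0]
wrist_force: [0.8, 0.4, 0.1]
gripper_width: 56.2
grip_force: 0.0
```

Emit:
{"method": "arm_command", "body": {"motion": [[-0.5,[0,0,0],[0,0,0]],[-0.5,[0,0,0],[0,0,0]],[-0.5,[0,0,0],[0,0,0]]]}}

```text
t: 18.35
tool_pos: [425.4, 71.2, 20.6]
tool_rot: [0.001, 0.693, 0.721, 0.002]
wrist_force: [-0.1, -0.5, 8.4]
gripper_width: 40.8
grip_force: 45.0
```

```bash
python3 - <<'E'
from h import *
go((424.8,69.2,165,2.4))
E
```

```text
now [425.4  71.2  20.6] yawy 2.3 w 40.8 gf 45.0 t 18.35 F [-0.1 -0.5  8.4] q7 0.21
(424.8, 69.2, 165, 2.4) shift [-1.8, -0.2, -144.4] turn [0.2, -0.1, -0.1] rows 3
```

Emit:
{"method": "arm_command", "body": {"motion": [[-0.5,[0,0,-30],[0,0,0]],[-0.5,[0,0,-80],[0,0,0]],[-0.5,[0,0,-130],[0,0,0]],[-0.5,[0,0,-147],[0,0,0]],[-0.5,[0,0,-147],[0,0,0]]]}}

```text
t: 18.98
tool_pos: [424.4, 71.5, 167.4]
tool_rot: [0.0, 0.692, 0.722, 0.002]
wrist_force: [-0.2, -0.2, -3.8]
gripper_width: 41.2
grip_force: 45.0
```

Emit:
{"method": "arm_command", "body": {"motion": [[-0.5,[-10,35,0],[0,0,0]],[-0.5,[-25,80,0],[0,0,0]],[-0.5,[-40,125,0],[0,0,0]],[-0.5,[-52,165,0],[0,0,0]],[-0.5,[-54,175,0],[0,0,0]]]}}

```text
t: 19.6
tool_pos: [601.8, 22.5, 164.0]
tool_rot: [-0.0, 0.693, 0.721, -0.001]
wrist_force: [0.2, -0.3, -2.5]
gripper_width: 41.1
grip_force: 45.0
```

Emit:
{"method": "arm_command", "body": {"motion": [[-0.5,[0,0,0],[0,0,0]],[-0.5,[0,0,0],[0,0,0]],[-0.5,[0,0,0],[0,0,0]]]}}

```text
t: 19.98
tool_pos: [600.0, 24.6, 166.1]
tool_rot: [-0.0, 0.692, 0.722, 0.0]
wrist_force: [-0.7, -0.6, -3.2]
gripper_width: 41.5
grip_force: 45.0
```

```bash
python3 - <<'E'
from h import *
go((602.7,10.2,91,2.4))
E
```

```text
now [600.   24.6 166.1] yawy 2.4 w 41.5 gf 45.0 t 19.98 F [-0.7 -0.6 -3.2] q7 0.24
(602.7, 10.2, 91, 2.4) shift [-14.5, 2.2, 75.1] turn [-0.0, -0.0, -0.0] rows 2
```

Emit:
{"method": "arm_command", "body": {"motion": [[-0.5,[-14.5,2.2,10],[0,0,0]],[-0.5,[-14.5,2.2,35],[0,0,0]],[-0.5,[-14.5,2.2,60],[0,0,0]],[-0.5,[-14.5,2.2,76],[0,0,0]],[-0.5,[-14.5,2.2,76],[0,0,0]]]}}

```text
t: 20.6
tool_pos: [603.5, 8.7, 89.4]
tool_rot: [-0.0, 0.693, 0.721, -0.0]
wrist_force: [-0.5, 0.5, -2.1]
gripper_width: 41.5
grip_force: 45.0
```

```bash
python3 - <<'E'
from h import *
go((602.7,10.2,88.6,2.4))
E
```

```text
now [603.5   8.7  89.4] yawy 2.3 w 41.5 gf 45.0 t 20.6 F [-0.5  0.5 -2.1] q7 0.32
(602.7, 10.2, 88.6, 2.4) shift [1.5, -0.8, 0.8] turn [-0.0, 0.0, -0.1] rows 1
```

Emit:
{"method": "arm_command", "body": {"motion": [[-0.5,[0.5,0,1],[0,0,0]],[-0.5,[0.5,0,1],[0,0,0]],[0.15,[0.5,0,0.5],[0,0,0]],[0.15,[0.5,0,0.5],[0,0,0]],[0.15,[0.5,0,0.5],[0,0,0]]]}}

```text
t: 21.22
tool_pos: [604.1, 10.1, 90.0]
tool_rot: [0.0, 0.693, 0.721, 0.0]
wrist_force: [0.1, 0.1, -0.1]
gripper_width: 52.9
grip_force: 0.0
```

Emit:
{"method": "arm_command", "body": {"motion": [[0.15,[0,0,-30],[0,0,0]],[0.15,[0,0,-70],[0,0,0]],[0.15,[0,0,-110],[0,0,0]],[0.15,[0,0,-130],[0,0,0]],[0.15,[0,0,-130],[0,0,0]]]}}

```text
t: 21.85
tool_pos: [604.3, 10.2, 220.6]
tool_rot: [0.001, 0.693, 0.721, 0.001]
wrist_force: [-0.6, -0.5, -1.0]
gripper_width: 52.8
grip_force: 0.0
```

```bash
python3 - <<'E'
from h import *
c,im=look('wrist','w13');print(disk(c,im,(603,10),98,21,100),disk(c,im,(606,-60),92,25,100))
go((424.1,156,110,2.4))
E
```

```text
('cen', array([601.8,  12.5]), 'circ', 601.7, 12.2, 'diam', 45.1, 'px', np.int32(1552), (np.float64(258.26899732064817), np.float64(191.89431226395274))) ('cen', array([604.9, -63.6]), 'circ', 604.7, -58.8, 'diam', 50.5, 'px', np.int32(1202), (np.float64(258.3197651264106), np.float64(255.63053992963614)))
now [603.5  10.2 219.1] yawy 2.3 w 53.1 gf 0.0 t 21.9 F [-0.4  0.3 -0. ] q7 0.23
(424.1, 156, 110, 2.4) shift [152.9, -173.2, 109.2] turn [-0.0, -0.0, -0.1] rows 5
```

Emit:
{"method": "arm_command", "body": {"motion": [[0,[40,-45,0],[0,0,0]],[0,[80,-90,10],[0,0,0]],[0,[115,-135,30],[0,0,0]],[0,[153,-173,60],[0,0,0]],[0,[153,-173,90],[0,0,0]]]}}

```text
t: 22.52
tool_pos: [420.3, 158.7, 127.3]
tool_rot: [-0.002, 0.69, 0.724, -0.001]
wrist_force: [-0.4, 0.9, -0.1]
gripper_width: 45.7
grip_force: 0.0
```

Emit:
{"method": "arm_command", "body": {"motion": [[0,[0,0,20],[0,0,0]],[0,[0,0,20],[0,0,0]],[0,[0,0,20],[0,0,0]]]}}

```text
t: 22.9
tool_pos: [424.7, 155.5, 109.4]
tool_rot: [0.0, 0.693, 0.721, -0.0]
wrist_force: [0.1, -0.4, -0.3]
gripper_width: 46.3
grip_force: 0.0
```

```bash
python3 - <<'E'
from h import *
c,im=look('wrist','w14');print(disk(c,im,(424,156),12,12,120))
go((424.1,156,16,2.4))
E
```

```text
('cen', array([423.2, 159.1]), 'circ', 423.4, 159.0, 'diam', 26.7, 'px', np.int32(685), (np.float64(259.480973698985), np.float64(197.60276843795518)))
now [425.  155.7 109.8] yawy 2.3 w 45.8 gf 0.0 t 22.95 F [ 0.7 -0.9 -0.4] q7 -0.11
(424.1, 156, 16, 2.4) shift [0.3, -0.9, 93.8] turn [0.0, 0.0, -0.1] rows 2
```

Emit:
{"method": "arm_command", "body": {"motion": [[0,[1.5,-1.2,50],[0,0,0]],[0,[1.5,-1.2,93],[0,0,0]],[0,[1.5,-1.2,93],[0,0,0]],[0,[1.5,-1.2,93],[0,0,0]]]}}

```text
t: 23.45
tool_pos: [424.0, 157.4, 17.0]
tool_rot: [0.0, 0.693, 0.721, 0.0]
wrist_force: [-0.2, -0.5, 0.3]
gripper_width: 46.2
grip_force: 0.0
```

Emit:
{"method": "arm_command", "body": {"motion": [[-0.8,[0,0,0],[0,0,0]],[-0.8,[0,0,0],[0,0,0]],[-0.8,[0,0,0],[0,0,0]]], "squeeze": 20}}

```text
t: 23.82
tool_pos: [423.6, 157.6, 16.9]
tool_rot: [0.0, 0.693, 0.721, 0.0]
wrist_force: [-0.9, 0.0, 3.4]
gripper_width: 24.0
grip_force: 20.0
```

Emit:
{"method": "arm_command", "body": {"motion": [[-0.8,[0,0,-30],[0,0,0]],[-0.8,[0,0,-80],[0,0,0]],[-0.8,[0,0,-130],[0,0,0]],[-0.8,[0,0,-165],[0,0,0]],[-0.8,[0,0,-165],[0,0,0]]]}}

```text
t: 24.45
tool_pos: [424.7, 158.3, 183.8]
tool_rot: [0.0, 0.692, 0.721, 0.003]
wrist_force: [0.2, 0.2, 0.2]
gripper_width: 24.0
grip_force: 20.0
```

```bash
python3 - <<'E'
from h import *
go((602.7,11,180,2.4))
E
```

```text
now [424.7 158.3 183.8] yawy 2.4 w 24.0 gf 20.0 t 24.45 F [0.2 0.2 0.2] q7 -0.21
(602.7, 11, 180, 2.4) shift [-154.5, 171.7, 4.0] turn [0.3, -0.2, -0.0] rows 4
```

Emit:
{"method": "arm_command", "body": {"motion": [[-0.8,[-30,35,0],[0,0,0]],[-0.8,[-70,80,0],[0,0,0]],[-0.8,[-110,125,0],[0,0,0]],[-0.8,[-145,160,0],[0,0,0]],[-0.8,[-154.5,172,0],[0,0,0]]]}}

```text
t: 25.08
tool_pos: [602.1, 6.6, 179.7]
tool_rot: [0.0, 0.694, 0.72, -0.002]
wrist_force: [-0.5, 0.9, -0.3]
gripper_width: 23.6
grip_force: 20.0
```

Emit:
{"method": "arm_command", "body": {"motion": [[-0.8,[0,0,20],[0,0,0]],[-0.8,[0,0,40],[0,0,0]],[-0.8,[0,0,50],[0,0,0]],[-0.8,[0,0,50],[0,0,0]]]}}

```text
t: 25.58
tool_pos: [600.4, 10.9, 130.4]
tool_rot: [-0.001, 0.692, 0.722, -0.001]
wrist_force: [0.3, -0.4, 0.3]
gripper_width: 23.9
grip_force: 20.0
```

```bash
python3 - <<'E'
from h import *
go((602.7,11,115.5,2.4))
E
```

```text
now [600.4  10.9 130.4] yawy 2.4 w 23.9 gf 20.0 t 25.57 F [ 0.3 -0.4  0.3] q7 0.32
(602.7, 11, 115.5, 2.4) shift [0.0, 2.3, 14.9] turn [-0.1, -0.0, -0.0] rows 1
```

Emit:
{"method": "arm_command", "body": {"motion": [[-0.8,[0,2.3,15],[0,0,0]],[-0.8,[0,2.3,15],[0,0,0]],[-0.3,[0,2.3,14.5],[0,0,0]],[-0.3,[0,2.3,14.5],[0,0,0]],[-0.3,[0,2.3,14.5],[0,0,0]]]}}

```text
t: 26.2
tool_pos: [604.0, 10.1, 117.4]
tool_rot: [0.0, 0.693, 0.721, 0.0]
wrist_force: [-0.6, 0.2, 0.5]
gripper_width: 32.2
grip_force: 0.0
```

Emit:
{"method": "arm_command", "body": {"motion": [[-0.3,[0,0,-20],[0,0,0]],[-0.3,[0,0,-60],[0,0,0]],[-0.3,[0,0,-100],[0,0,0]],[-0.3,[0,0,-100],[0,0,0]]]}}

```text
t: 26.7
tool_pos: [606.1, 9.6, 221.8]
tool_rot: [0.002, 0.693, 0.721, 0.003]
wrist_force: [0.1, 0.2, -0.3]
gripper_width: 32.3
grip_force: 0.0
```

```bash
python3 - <<'E'
from h import *
c,im=look('wrist','w15');print(disk(c,im,(602.7,11),110,12,100))
# bobbin red pixels
h=cv2.cvtColor(im,cv2.COLOR_RGB2HSV);u,v=map(int,proj(c,(602.7,11,104)));print(u,v,h[v-12:v+26:3,u,:].tolist())
go((606.5,364.5,110,2.4))
E
```

```text
('cen', array([601.7,  15.2]), 'circ', 601.6, 15.2, 'diam', 42.6, 'px', np.int32(1551), (np.float64(255.4279613609673), np.float64(192.92189252742511)))
255 191 [[3, 18, 145], [24, 7, 191], [18, 5, 245], [8, 4, 246], [12, 10, 134], [8, 18, 113], [8, 9, 230], [18, 5, 245], [15, 4, 245], [17, 10, 222], [9, 9, 191], [18, 96, 141], [18, 98, 120]]
now [604.8  10.  219.6] yawy 2.3 w 32.0 gf 0.0 t 26.75 F [-0.9 -0.1  0. ] q7 0.25
(606.5, 364.5, 110, 2.4) shift [354.0, 15.6, 110.1] turn [0.2, -0.1, -0.1] rows 6
```

Emit:
{"method": "arm_command", "body": {"motion": [[0,[60,3,0],[0,0,0]],[0,[120,6,0],[0,0,0]],[0,[180,10,0],[0,0,0]],[0,[240,13,0],[0,0,0]],[0,[290,15,20],[0,0,0]]]}}

```text
t: 27.38
tool_pos: [607.0, 303.4, 197.4]
tool_rot: [-0.0, 0.692, 0.722, 0.001]
wrist_force: [0.1, 0.3, -0.1]
gripper_width: 46.1
grip_force: 0.0
```

Emit:
{"method": "arm_command", "body": {"motion": [[0,[30,2,30],[0,0,0]],[0,[64,3,60],[0,0,0]],[0,[64,3,80],[0,0,0]],[0,[64,3,80],[0,0,0]],[0,[64,3,80],[0,0,0]]]}}

```text
t: 28.0
tool_pos: [608.6, 362.7, 118.1]
tool_rot: [0.001, 0.694, 0.72, 0.0]
wrist_force: [-0.0, 0.2, 0.7]
gripper_width: 46.3
grip_force: 0.0
```

```bash
python3 - <<'E'
from h import *
c,im=look('wrist','w16');print(disk(c,im,(607,364.5),12,12,120))
go((606.5,364.5,16.5,2.4))
E
```

```text
('cen', array([608.2, 369.8]), 'circ', 608.2, 369.7, 'diam', 26.6, 'px', np.int32(645), (np.float64(258.19580019870875), np.float64(193.78840464825146)))
now [608.8 363.  118.6] yawy 2.2 w 46.3 gf 0.0 t 28.05 F [-0.4  0.7  0.4] q7 -0.23
(606.5, 364.5, 16.5, 2.4) shift [1.5, -2.4, 102.1] turn [0.1, -0.0, -0.2] rows 2
```

Emit:
{"method": "arm_command", "body": {"motion": [[0,[3,-1,50],[0,0,0]],[0,[3,-1,101.5],[0,0,0]],[0,[3,-1,101.5],[0,0,0]],[0,[3,-1,101.5],[0,0,0]]]}}

```text
t: 28.55
tool_pos: [607.3, 366.9, 16.9]
tool_rot: [0.0, 0.693, 0.721, 0.001]
wrist_force: [-0.2, -0.0, -0.3]
gripper_width: 45.5
grip_force: 0.0
```

Emit:
{"method": "arm_command", "body": {"motion": [[-0.8,[0,0,0],[0,0,0]],[-0.8,[0,0,0],[0,0,0]],[-0.8,[0,0,0],[0,0,0]]], "squeeze": 20}}

```text
t: 28.92
tool_pos: [606.5, 367.5, 16.0]
tool_rot: [0.0, 0.693, 0.721, 0.0]
wrist_force: [-0.1, -0.8, 2.4]
gripper_width: 24.2
grip_force: 20.0
```

Emit:
{"method": "arm_command", "body": {"motion": [[-0.8,[0,0,-30],[0,0,0]],[-0.8,[0,0,-80],[0,0,0]],[-0.8,[0,0,-130],[0,0,0]],[-0.8,[0,0,-185],[0,0,0]],[-0.8,[0,0,-185],[0,0,0]]]}}

```text
t: 29.55
tool_pos: [609.0, 368.4, 206.2]
tool_rot: [0.001, 0.693, 0.721, 0.005]
wrist_force: [-0.3, -0.0, -0.6]
gripper_width: 23.9
grip_force: 20.0
```

```bash
python3 - <<'E'
from h import *
go((605.5,-60,200,2.4))
E
```

```text
now [609.  368.4 206.2] yawy 2.3 w 23.9 gf 20.0 t 29.55 F [-0.3 -0.  -0.6] q7 -0.27
(605.5, -60, 200, 2.4) shift [-427.9, -20.8, 3.9] turn [0.5, -0.3, -0.1] rows 7
```

Emit:
{"method": "arm_command", "body": {"motion": [[-0.8,[-35,-2,0],[0,0,0]],[-0.8,[-85,-4,0],[0,0,0]],[-0.8,[-135,-6,0],[0,0,0]],[-0.8,[-185,-9,0],[0,0,0]],[-0.8,[-235,-11,0],[0,0,0]]]}}

```text
t: 30.18
tool_pos: [603.9, 130.6, 199.4]
tool_rot: [-0.0, 0.693, 0.721, -0.001]
wrist_force: [1.0, -0.4, 0.5]
gripper_width: 23.6
grip_force: 20.0
```

Emit:
{"method": "arm_command", "body": {"motion": [[-0.8,[-50,-2,0],[0,0,0]],[-0.8,[-100,-4,0],[0,0,0]],[-0.8,[-150,-6,0],[0,0,0]],[-0.8,[-193,-9,0],[0,0,0]],[-0.8,[-193,-9,0],[0,0,0]]]}}

```text
t: 30.8
tool_pos: [602.4, -65.8, 200.0]
tool_rot: [0.0, 0.695, 0.719, -0.001]
wrist_force: [-0.1, -0.6, -1.0]
gripper_width: 23.8
grip_force: 20.0
```

Emit:
{"method": "arm_command", "body": {"motion": [[-0.8,[0,0,20],[0,0,0]],[-0.8,[0,0,50],[0,0,0]],[-0.8,[0,0,70],[0,0,0]],[-0.8,[0,0,70],[0,0,0]]]}}

```text
t: 31.3
tool_pos: [602.3, -59.7, 128.1]
tool_rot: [-0.002, 0.692, 0.722, -0.002]
wrist_force: [-0.4, -0.8, -0.5]
gripper_width: 23.7
grip_force: 20.0
```

```bash
python3 - <<'E'
from h import *
go((605.2,-60,108.5,2.4))
E
```

```text
now [602.3 -59.7 128.1] yawy 2.4 w 23.7 gf 20.0 t 31.3 F [-0.4 -0.8 -0.5] q7 0.44
(605.2, -60, 108.5, 2.4) shift [-0.4, 3.0, 19.6] turn [-0.3, -0.0, 0.0] rows 1
```

Emit:
{"method": "arm_command", "body": {"motion": [[-0.8,[0,3,12],[0,0,0]],[-0.8,[0,3,19.5],[0,0,0]],[-0.8,[0,3,19.5],[0,0,0]],[-0.3,[0,3,19],[0,0,0]],[-0.3,[0,3,19],[0,0,0]]]}}

```text
t: 31.92
tool_pos: [607.0, -61.0, 112.1]
tool_rot: [0.0, 0.693, 0.721, 0.0]
wrist_force: [0.5, -0.2, 0.1]
gripper_width: 32.3
grip_force: 0.0
```

Emit:
{"method": "arm_command", "body": {"motion": [[-0.3,[0,0,0],[0,0,0]],[-0.3,[0,0,-20],[0,0,0]],[-0.3,[0,0,-60],[0,0,0]],[-0.3,[0,0,-120],[0,0,0]],[-0.3,[0,0,-180],[0,0,0]]]}}

```text
t: 32.55
tool_pos: [606.5, -61.2, 294.8]
tool_rot: [0.0, 0.693, 0.721, 0.0]
wrist_force: [0.4, 0.8, 0.7]
gripper_width: 32.4
grip_force: 0.0
```

Emit:
{"method": "arm_command", "body": {"motion": [[0,[60,0,0],[0,0,0]],[0,[120,-40,0],[0,0,0]],[0,[180,-80,0],[0,0,0]],[0,[180,-80,0],[0,0,0]],[0,[180,-80,0],[0,0,0]]]}}

```text
t: 33.17
tool_pos: [519.1, 117.1, 292.9]
tool_rot: [-0.0, 0.692, 0.722, 0.001]
wrist_force: [0.3, -0.5, 0.3]
gripper_width: 46.3
grip_force: 0.0
```

```bash
python3 - <<'E'
from h import *
go()
c,im=look('wrist','w17')
cv2.imwrite('pics/w17b.png',cv2.resize(cv2.imread('pics/w17.png'),(800,600),interpolation=cv2.INTER_CUBIC))
E
```

```text
now [519.1 117.1 292.9] yawy 2.5 w 46.3 gf 0.0 t 33.17 F [ 0.3 -0.5  0.3] q7 -0.08
```

View pics/w17b.png

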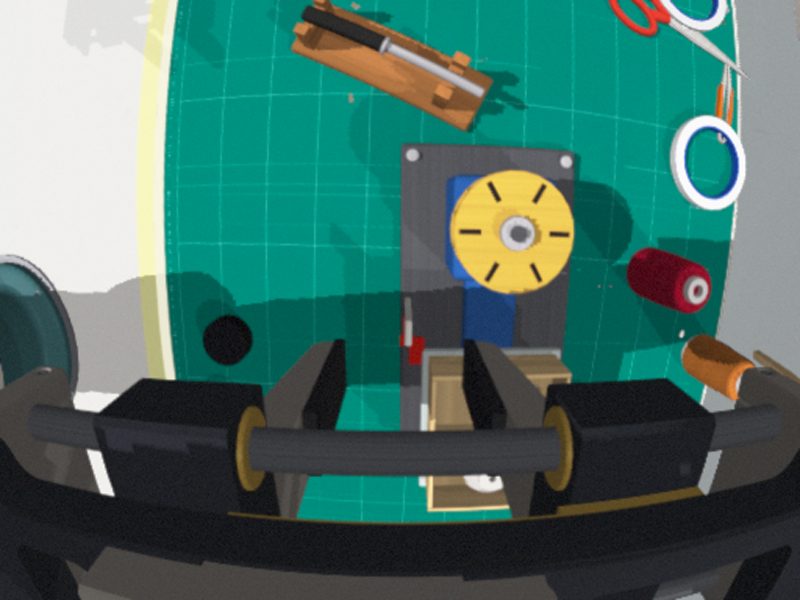

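Both bobbins sit on the weights and the tote is seated. The collar holes are at about 0, ±60, ±120 and 180°, and the bar's shaft tip shows at px (484,93). I'll go to the bar next.

```bash
python3 - <<'E'
from h import *
c,im=loadv('w17');k=.64
for n,u,v,z in [('tip',484,93,50),('junc',386,46,52),('end',303,13,55),('hub',519,233,124),('conebase',650,275,30),('conetop',697,290,105)]: print(n,onz(c,u*k,v*k,z).round(1))
hub=onz(c,519*k,233.5*k,124)
g=cv2.cvtColor(im,cv2.COLOR_RGB2HSV); u0,v0=proj(c,(hub[0],hub[1],116))
m=np.zeros(g.shape[:2],np.uint8);cv2.circle(m,(int(u0),int(v0)),37,1,-1);m&=(g[...,2]<70).astype(np.uint8)
n,l,s,ce=cv2.connectedComponentsWithStats(m)
for i in range(1,n):
    if s[i,4]>8:
        p=onz(c,*ce[i],116)-hub;print(s[i,4],np.hypot(p[0],p[1]).round(1),np.degrees(np.arctan2(p[1],p[0])).round(1))
go((458.6,328,160,66.7))
E
```

```text
tip [579.6 274.2  50. ]
junc [493.9 311.4  52. ]
end [419.8 342.9  55. ]
hub [598.1 158.8 124. ]
conebase [766.5 121.6  30. ]
conetop [774.1 122.5 105. ]
16 34.3 123.3
14 32.7 63.8
12 34.8 -177.9
14 32.5 2.7
14 33.8 -119.2
13 32.6 -58.8
now [519.9 115.5 292.8] yawy 2.4 w 45.9 gf 0.0 t 33.23 F [ 0.2  0.2 -1.1] q7 -0.08
(458.6, 328, 160, 66.7) shift [214.7, -52.7, 132.9] turn [0.1, 0.0, -64.3] rows 7
```

Emit:
{"method": "arm_command", "body": {"motion": [[0,[45,-10,0],[0,0,-10]],[0,[90,-20,30],[0,0,-20]],[0,[135,-32,60],[0,0,-30]],[0,[180,-45,95],[0,0,-40]],[0,[215,-52,120],[0,0,-50]]]}}

```text
t: 33.85
tool_pos: [459.5, 328.5, 170.5]
tool_rot: [0.0, 0.321, 0.947, -0.0]
wrist_force: [0.3, -0.6, 0.6]
gripper_width: 45.6
grip_force: 0.0
```

Emit:
{"method": "arm_command", "body": {"motion": [[0,[0,0,0],[0,0,-10]],[0,[0,0,0],[0,0,-14.3]],[0,[0,0,0],[0,0,-14.3]],[0,[0,0,0],[0,0,-14.3]]]}}

```text
t: 34.35
tool_pos: [460.0, 327.5, 171.8]
tool_rot: [0.0, 0.204, 0.979, 0.0]
wrist_force: [0.2, -0.4, 0.5]
gripper_width: 46.1
grip_force: 0.0
```

```bash
python3 - <<'E'
from h import *
c,im=look('wrist','w18');go((458.6,328,46,66.7))
h=cv2.cvtColor(im,cv2.COLOR_RGB2HSV)
# dark grip mask around bar, restricted to corridor
d=np.array([np.cos(np.radians(-23.3)),np.sin(np.radians(-23.3)),0]);nrm=np.array([-d[1],d[0],0]);o=np.array([454,330,0])
m=((h[...,2]<75)).astype(np.uint8); corr=np.zeros_like(m)
poly=np.array([proj(c,o+s*d+t*nrm+[0,0,57]) for s,t in [(-55,-20),(45,-20),(45,20),(-55,20)]],np.int32);cv2.fillPoly(corr,[poly],1)
m&=corr;n,l,s,ce=cv2.connectedComponentsWithStats(m);i=1+np.argmax(s[1:,4]);ys,xs=np.where(l==i)
P=np.array([onz(c,x,y,57)[:2] for x,y in zip(xs,ys)],np.float32);print('grip',s[i],cv2.minAreaRect(P),poly.tolist())
# shaft: bright low sat
m=((h[...,1]<50)&(h[...,2]>110)).astype(np.uint8);corr[:]=0
poly=np.array([proj(c,o+s*d+t*nrm+[0,0,50]) for s,t in [(36,-15),(145,-15),(145,15),(36,15)]],np.int32);cv2.fillPoly(corr,[poly],1);m&=corr
n,l,s,ce=cv2.connectedComponentsWithStats(m);i=1+np.argmax(s[1:,4]);ys,xs=np.where(l==i)
P=np.array([onz(c,x,y,54)[:2] for x,y in zip(xs,ys)],np.float32);r=cv2.minAreaRect(P);print('shaft',s[i],r);print(cv2.boxPoints(r).round(1).tolist())
E
```

```text
now [459.7 327.7 171.8] yawy 66.5 w 46.1 gf 0.0 t 34.4 F [-1.  -0.4 -0.4] q7 0.63
(458.6, 328, 46, 66.7) shift [1.2, -0.2, 125.8] turn [0.0, 0.0, -0.2] rows 3
grip [ 253  146   16   82 1158] ((453.8678283691406, 331.344970703125), (13.606222152709961, 77.6803970336914), 65.79360961914062) [[236, 129], [238, 233], [279, 233], [281, 128]]
shaft [252 226  16  50 442] ((514.1146850585938, 304.0342712402344), (14.680621147155762, 54.542476654052734), 66.12252044677734)
[[486.20001220703125, 308.3999938964844], [536.0999755859375, 286.29998779296875], [542.0, 299.70001220703125], [492.1000061035156, 321.79998779296875]]
```

Emit:
{"method": "arm_command", "body": {"motion": [[0,[1.7,1,50],[0,0,0.5]],[0,[1.7,1,100],[0,0,0.5]],[0,[1.7,1,126],[0,0,0.5]],[0,[1.7,1,126],[0,0,0.5]]]}}

```text
t: 34.9
tool_pos: [456.7, 328.8, 43.9]
tool_rot: [-0.001, 0.207, 0.978, -0.002]
wrist_force: [-0.5, -1.0, 0.6]
gripper_width: 46.1
grip_force: 0.0
```

Emit:
{"method": "arm_command", "body": {"motion": [[-0.9,[0,0,0],[0,0,0]],[-0.9,[0,0,0],[0,0,0]],[-0.9,[0,0,0],[0,0,0]],[-0.9,[0,0,0],[0,0,0]]], "squeeze": 55}}

```text
t: 35.4
tool_pos: [458.1, 330.5, 46.5]
tool_rot: [0.0, 0.207, 0.978, 0.001]
wrist_force: [-1.4, -0.5, 4.4]
gripper_width: 13.3
grip_force: 55.0
```

```bash
python3 - <<'E'
from h import *
go((458.6,328,130,66.1)); p,r,o=pose(); np.save('grasp.npy',np.r_[p,o['tool_rot']])
E
```

```text
now [458.1 330.5  46.5] yawy 66.1 w 13.3 gf 55.0 t 35.4 F [-1.4 -0.5  4.4] q7 0.69
(458.6, 328, 130, 66.1) shift [-1.5, -2.0, -83.5] turn [0.1, 0.0, -0.0] rows 2
```

Emit:
{"method": "arm_command", "body": {"motion": [[-0.9,[0,0,-20],[0,0,0]],[-0.9,[0,0,-55],[0,0,0]],[-0.9,[0,0,-95],[0,0,0]],[-0.9,[0,0,-115],[0,0,0]],[-0.9,[0,0,-115],[0,0,0]]]}}

```text
t: 36.02
tool_pos: [458.5, 330.7, 163.0]
tool_rot: [0.001, 0.207, 0.978, 0.002]
wrist_force: [-0.3, 0.4, -2.2]
gripper_width: 13.5
grip_force: 55.0
```

Emit:
{"method": "arm_command", "body": {"motion": [[-0.9,[-30,13,0],[0,0,9]],[-0.9,[-75,34,0],[0,0,19]],[-0.9,[-120,54,0],[0,0,29]],[-0.9,[-165,75,0],[0,0,39]],[-0.9,[-209,95,0],[0,0,49]]]}}

```text
t: 36.65
tool_pos: [687.9, 332.1, 158.9]
tool_rot: [-0.0, 0.596, 0.803, -0.001]
wrist_force: [0.3, -0.0, -0.9]
gripper_width: 13.1
grip_force: 55.0
```

Emit:
{"method": "arm_command", "body": {"motion": [[-0.9,[0,0,0],[0,0,10]],[-0.9,[0,0,0],[0,0,20]],[-0.9,[0,0,0],[0,0,30]],[-0.9,[0,0,0],[0,0,40]],[-0.9,[0,0,0],[0,0,44.7]]]}}

```text
t: 37.28
tool_pos: [686.3, 332.0, 158.7]
tool_rot: [0.0, 0.856, 0.517, -0.001]
wrist_force: [0.5, -0.1, -1.9]
gripper_width: 13.6
grip_force: 55.0
```

Emit:
{"method": "arm_command", "body": {"motion": [[-0.9,[0,0,0],[0,0,0]],[-0.9,[0,0,0],[0,0,0]]]}}

```text
t: 37.52
tool_pos: [686.8, 332.2, 159.7]
tool_rot: [-0.0, 0.855, 0.519, -0.001]
wrist_force: [0.1, 0.9, -1.8]
gripper_width: 13.5
grip_force: 55.0
```

```bash
cat >> h.py <<'E'
C=np.array([597.5,159.5]); 
def at(al,r,z=98.5): a=np.radians(al); return (round(C[0]+r*np.cos(a),1),round(C[1]+r*np.sin(a),1),z,al-90)
E
python3 - <<'E'
from h import *
c,im=look('wrist','w19')
h=cv2.cvtColor(im,cv2.COLOR_RGB2HSV)
p,r,o=pose()
# shaft: column profile of bright pixels ; strokes on collar
for d in (-70,-90,-110,-125,-131,-137):
    w=p+r.apply([d,0,-3.5]); u,v=proj(c,w); row=im[int(round(v)),int(u)-14:int(u)+15].astype(int); print(d,round(u,1),round(v,1),row.sum(1)//3)
hub=np.r_[C,116.]
u0,v0=proj(c,(C[0],C[1],116));m=np.zeros(h.shape[:2],np.uint8);P=np.array([proj(c,(C[0]+42*np.cos(t),C[1]+42*np.sin(t),116)) for t in np.linspace(0,6.28,40)],np.int32);cv2.fillPoly(m,[P],1);m&=(h[...,2]<70).astype(np.uint8)
n,l,s,ce=cv2.connectedComponentsWithStats(m)
for i in range(1,n):
    if s[i,4]>8: q=onz(c,*ce[i],116)-hub;print(s[i,4],np.hypot(q[0],q[1]).round(1),np.degrees(np.arctan2(q[1],q[0])).round(1))
go(at(62.4,190),at(62.4,155))
E
```

```text
-70 260.0 338.8 [30 24 27 23 16 25 28 26 24 27 22 23 25 27 27 28 25 22 27 27 22 28 32 22
 21 22 28 25 24]
-90 259.9 359.4 [25 25 28 24 28 26 24 24 27 24 27 27 20 27 25 27 27 18 21 26 26 24 23 28
 22 23 30 23 20]
-110 259.8 377.5 [72 72 70 71 70 70 72 70 71 72 71 70 74 77 72 71 74 72 71 71 74 70 72 75
 71 72 72 71 75]Traceback (most recent call last):
  File "<stdin>", line 7, in <module>
IndexError: index 390 is out of bounds for axis 0 with size 384
```

```bash
python3 - <<'E'
from h import *
c,im=look('top','t19'); h=cv2.cvtColor(im,cv2.COLOR_RGB2HSV)
for src in ('top0','t19'):
    I=np.load(src+'.npy'); h=cv2.cvtColor(I,cv2.COLOR_RGB2HSV); m=((h[...,0]>15)&(h[...,0]<32)&(h[...,1]>110)&(h[...,2]>70)).astype(np.uint8)
    m=cv2.morphologyEx(m,cv2.MORPH_CLOSE,np.ones((5,5)));u,v=proj(c,(C[0],C[1],116));n,l,s,ce=cv2.connectedComponentsWithStats(m);i=l[int(v)+5,int(u)-4];cs,_=cv2.findContours((l==i).astype(np.uint8),cv2.RETR_EXTERNAL,cv2.CHAIN_APPROX_NONE)
    P=np.array([onz(c,p[0][0],p[0][1],116)[:2] for p in cs[0]],np.float32);print(src,s[i],cv2.minEnclosingCircle(P),cv2.fitEllipse(P))
# bar shaft in top view: bright low-sat in expected corridor
p,r,o=pose()
for d in (-50,-70,-90,-110,-125,-131,-137):
    w=p+r.apply([d,0,-3.5]); u,v=proj(c,w); print(d,round(u,1),round(v,1),(im[int(round(v))-5:int(round(v))+6,int(round(u))].astype(int).sum(1)//3))
go(at(62.4,190,158.5),at(62.4,190),at(62.4,155))
E
```

```text
top0 [196 160  26  26 498] ((596.4432983398438, 157.9209747314453), 47.50862121582031) ((597.0840454101562, 157.17201232910156), (88.9697265625, 91.14971160888672), 141.08163452148438)
t19 [196 159  26  27 507] ((597.8037109375, 156.58213806152344), 48.21681594848633) ((597.3560180664062, 156.86846923828125), (89.867919921875, 92.16403198242188), 132.58843994140625)
-50 168.5 151.7 [ 71  72  71  74 116 112  80  66  72  71  72]
-70 173.7 154.3 [ 71  72  72  71  88 118  96  69  74  71  71]
-90 178.8 156.9 [ 71  71  72  77 107 112  79  60  74  72  71]
-110 183.9 159.5 [ 74  86  71  72  83 120 101  73  71  73  73]
-125 187.8 161.4 [ 73  73  73  71  80 121 103  76  69  74  71]
-131 189.3 162.2 [ 74  74  73  72 111 120  92  58  74  72  73]
-137 190.9 163.0 [57 56 61 51 76 56 68 72 71 71 71]
now [687.1 332.2 160.3] yawy -27.5 w 13.5 gf 55.0 t 37.62 F [ 0.4 -0.1 -2.4] q7 -0.61
(np.float64(685.5), np.float64(327.9), 158.5, -27.6) shift [-4.5, 0.6, 1.8] turn [-0.0, 0.0, 0.1] rows 1
(np.float64(685.5), np.float64(327.9), 98.5, -27.6) shift [0.0, 0.0, 60.0] turn [0.0, 0.0, 0.0] rows 1
(np.float64(669.3), np.float64(296.9), 98.5, -27.6) shift [-35.0, 0.0, 0.0] turn [0.0, 0.0, 0.0] rows 1
```

```bash
sed -i 's/C=np.array(\[597.5,159.5\])/C=np.array([597.3,158.7])/' h.py; python3 - <<'E'
from h import *
go(at(62.4,190,158.5))
E
```

```text
now [687.1 332.2 160.3] yawy -27.5 w 13.5 gf 55.0 t 37.62 F [ 0.4 -0.1 -2.4] q7 -0.61
(np.float64(685.3), np.float64(327.1), 158.5, -27.6) shift [-5.3, 0.8, 1.8] turn [-0.0, 0.0, 0.1] rows 1
```

Emit:
{"method": "arm_command", "body": {"motion": [[-0.9,[-3.5,0,30],[0,0,0.1]],[-0.9,[-3.5,0.5,61.5],[0,0,0.1]],[-0.9,[-3.5,0.5,61.5],[0,0,0.1]],[-0.9,[-3.5,0.5,61.5],[0,0,0.1]]]}}

```text
t: 38.12
tool_pos: [686.9, 329.0, 100.4]
tool_rot: [0.0, 0.856, 0.518, 0.001]
wrist_force: [1.1, 0.0, -1.1]
gripper_width: 13.6
grip_force: 55.0
```

```bash
python3 - <<'E'
from h import *
go(at(62.4,172),at(62.4,155))
c,im=look('side','s20'); p,r,o=pose()
hh=[]
for d in (-60,-80,-100,-120,-133):
    w=p+r.apply([d,0,-3.5]); u,v=proj(c,w); print(d,round(u,1),round(v,1),(im[int(round(v))-6:int(round(v))+7,int(round(u))].astype(int).sum(1)//3))
a=np.radians(62.4)
E
```

```text
now [686.9 329.  100.4] yawy -27.7 w 13.6 gf 55.0 t 38.12 F [ 1.1  0.  -1.1] q7 -0.59
(np.float64(677.0), np.float64(311.1), 98.5, -27.6) shift [-20.5, -0.4, 1.9] turn [0.1, -0.1, -0.1] rows 1
(np.float64(669.1), np.float64(296.1), 98.5, -27.6) shift [-17.0, -0.1, 0.0] turn [0.0, 0.0, 0.0] rows 1
-60 239.5 156.1 [32 35 50 71 82 84 85 87 89 90 86 75 59]
-80 239.5 157.9 [50 71 82 84 85 87 89 90 86 75 59 53 69]
-100 239.4 159.8 [82 84 85 87 89 90 86 75 59 53 69 81 81]
-120 239.4 161.7 [85 87 89 90 86 75 59 53 69 81 81 84 95]
-133 239.4 163.0 [87 89 90 86 75 59 53 69 81 81 84 95 92]
```

Emit:
{"method": "arm_command", "body": {"motion": [[-0.9,[-7,-0.4,1.9],[0,0,0]],[-0.9,[-14,-0.4,1.9],[0,0,0]],[-0.9,[-20.5,-0.4,1.9],[0,0,0]],[-0.9,[-26,-0.4,1.9],[0,0,0]],[-0.9,[-26,-0.4,1.9],[0,0,0]]]}}

```text
t: 38.8
tool_pos: [673.6, 305.5, 97.4]
tool_rot: [0.0, 0.856, 0.517, 0.0]
wrist_force: [-0.7, -0.7, -2.1]
gripper_width: 13.7
grip_force: 55.0
```

```bash
python3 - <<'E'
from h import *
go(at(62.4,155),at(72.4,155))
c,im=look('top','t20');p,r,o=pose()
for d in (-50,-70,-80,-90,-100,-110,-120,-133):
    w=p+r.apply([d,0,-3.5]); u,v=proj(c,w); print(d,round(u,1),round(v,1),(im[int(round(v))-5:int(round(v))+6,int(round(u))].astype(int).sum(1)//3))
E
```

```text
now [673.6 305.5  97.4] yawy -27.7 w 13.7 gf 55.0 t 38.8 F [-0.7 -0.7 -2.1] q7 -0.55
(np.float64(669.1), np.float64(296.1), 98.5, -27.6) shift [-10.4, 0.4, -1.1] turn [0.0, -0.0, -0.1] rows 1
(np.float64(644.2), np.float64(306.4), 98.5, -17.599999999999994) shift [-2.4, -26.8, 0.0] turn [0.0, 0.0, -10.0] rows 1
-50 179.9 158.5 [ 76  79  92  75  97 120  93  68  79  78  77]
-70 184.8 161.0 [ 70  72  71  71 110 112  80  66  74  72  71]
-80 187.3 162.2 [ 73  72  70  72 112 111  80  67  73  71  72]
-90 189.7 163.4 [ 70  72  72  71  80 123  97  69  74  74  72]
-100 192.2 164.7 [ 57  53  52  67 124  98  68  71  75  72  69]
-110 194.6 165.9 [ 51  53  47  55 105 115  84  45  69  84  81]
-120 197.1 167.2 [ 49  48  43  68 116  89 105 104 103 104 102]
-133 200.3 168.8 [101 100 100  74  32 100 104 100 101 101 103]
```

Emit:
{"method": "arm_command", "body": {"motion": [[-0.9,[-5,0.4,-1],[0,0,0]],[-0.9,[-10,0.4,-1],[0,0,0]],[-0.9,[-10,0.4,-1],[0,0,0]],[-0.9,[-10,0.4,-1],[0,0,0]]]}}

```text
t: 39.35
tool_pos: [669.3, 297.2, 98.2]
tool_rot: [-0.0, 0.856, 0.517, 0.0]
wrist_force: [-0.9, -0.5, -1.9]
gripper_width: 13.4
grip_force: 55.0
```

Emit:
{"method": "arm_command", "body": {"motion": [[-0.9,[-0.4,-10.8,0],[0,0,-4]],[-0.9,[-1.5,-21.6,0],[0,0,-8]],[-0.9,[-3.4,-32.2,0],[0,0,-12]],[-0.9,[-6,-42.7,0],[0,0,-16]],[-0.9,[-9.3,-53,0],[0,0,-20]]]}}

```text
t: 39.98
tool_pos: [622.4, 312.3, 99.8]
tool_rot: [0.004, 0.751, 0.66, 0.003]
wrist_force: [8.8, -1.9, -3.1]
gripper_width: 13.2
grip_force: 56.4
```

```bash
cat >> h.py <<'E'
def polar():
    p,r,o=pose(); d=p[:2]-C; print('alpha',np.degrees(np.arctan2(d[1],d[0])).round(2),'r',np.hypot(*d).round(1),'yaw+90',(np.degrees(np.arctan2(*r.as_matrix()[[1,0],1]))+90).round(2),'z',p[2].round(1),'F',np.round(o['wrist_force'],1),'M',np.round(o['moment'],2),'w',round(o['gripper_width'],1),'t',o['t'])
    print('F tool',r.inv().apply(o['wrist_force']).round(1))
def strokes():
    c=cam('top'); im=snapshot('top'); h=cv2.cvtColor(im,cv2.COLOR_RGB2HSV); c0=np.array([597.2,157.]); g=cv2.cvtColor(im,cv2.COLOR_RGB2GRAY)
    A=np.arange(0,360,1.); val=[]
    for a in np.radians(A):
        s=0
        for r in (27,30,33,36,39):
            u,v=proj(c,(c0[0]+r*np.cos(a),c0[1]+r*np.sin(a),116)); s+=cv2.getRectSubPix(g,(1,1),(u,v))[0,0]
        val.append(s/5)
    val=np.array(val); val=val-cv2.GaussianBlur(np.tile(val,3).reshape(1,-1),(0,0),20)[0,360:720]
    ph=np.angle(np.sum(-val*np.exp(6j*np.radians(A)))); print('collar phase mod60',np.degrees(ph/6).round(2))
def pointer(tag):
    c=cam('side'); im=snapshot('side'); save(im,tag); np.save(tag+'.npy',im)
    h=cv2.cvtColor(im,cv2.COLOR_RGB2HSV); m=(((h[...,0]<8)|(h[...,0]>172))&(h[...,1]>140)&(h[...,2]>60)).astype(np.uint8)
    u,v=map(int,proj(c,(535,60,75))); n,l,s,ce=cv2.connectedComponentsWithStats(m[v-40:v+40,u-40:u+40])
    for i in range(1,n):
        if s[i,4]>2: print('red',s[i]+[u-40,v-40,0,0,0],ce[i].round(1)+[u-40,v-40])
E
python3 - <<'E'
from h import *
polar(); strokes(); pointer('s21')
E
```

```text
alpha 80.73 r 155.7 yaw+90 82.57 z 99.8 F [ 8.8 -1.9 -3.1] M [-0.37 -1.99  0.99] w 13.2 t 39.975
F tool [-0.8  8.9  3.2]
collar phase mod60 -20.84
red [235 156   3   1   3] [236. 156.]
red [203 162  20   7  53] [212.3 164.7]
red [251 163   4   2   5] [252.6 163.4]
red [196 167   7   4  12] [198.8 168.6]
red [233 197   8   5  24] [237. 199.]h.py:57: RuntimeWarning: overflow encountered in scalar add
  u,v=proj(c,(c0[0]+r*np.cos(a),c0[1]+r*np.sin(a),116)); s+=cv2.getRectSubPix(g,(1,1),(u,v))[0,0]
```

```bash
sed -i 's/s+=cv2.getRectSubPix(g,(1,1),(u,v))\[0,0\]/s+=float(cv2.getRectSubPix(g,(1,1),(u,v))[0,0])/' h.py; python3 - <<'E'
from h import *
polar(); strokes()
E
```

```text
alpha 81.06 r 155.9 yaw+90 82.55 z 99.8 F [ 8.3 -1.6 -2.4] M [-0.24 -1.67  0.88] w 13.2 t 40.075
F tool [-0.5  8.5  2.4]
collar phase mod60 6.17
```

Emit:
{"method": "arm_command", "body": {"motion": [[-0.9,[-0.4,-10.8,0.5],[0,0,-4]],[-0.9,[-1.5,-21.6,0.5],[0,0,-8]],[-0.9,[-3.4,-32.2,0.5],[0,0,-12]],[-0.9,[-6,-42.7,0.5],[0,0,-16]],[-0.9,[-9.3,-53,0.5],[0,0,-20]]]}}

```text
t: 40.75
tool_pos: [568.5, 311.5, 99.4]
tool_rot: [0.004, 0.625, 0.78, 0.003]
wrist_force: [9.2, 0.5, -3.1]
gripper_width: 13.3
grip_force: 56.0
```

Emit:
{"method": "arm_command", "body": {"motion": [[-0.9,[-0.4,-10.8,0],[0,0,-4]],[-0.9,[-1.5,-21.6,0],[0,0,-8]],[-0.9,[-3.4,-32.2,0],[0,0,-12]],[-0.9,[-6,-42.7,0],[0,0,-16]],[-0.9,[-9.3,-53,0],[0,0,-20]]]}}

```text
t: 41.38
tool_pos: [518.8, 292.2, 99.5]
tool_rot: [0.004, 0.48, 0.877, 0.004]
wrist_force: [8.9, 2.2, -3.1]
gripper_width: 13.6
grip_force: 55.9
```

```bash
python3 - <<'E'
from h import *
polar(); strokes(); pointer('s22')
E
```

```text
alpha 120.47 r 154.9 yaw+90 122.62 z 99.5 F [ 8.9  2.2 -3.1] M [ 0.53 -1.81  0.93] w 13.6 t 41.375
F tool [-3.   8.6  3.2]
collar phase mod60 -14.7
red [230 158   3   3   6] [231.  158.7]
red [217 162   6   2   6] [219.5 162.3]
red [242 161   3   1   3] [243. 161.]
red [251 163   4   2   5] [252.6 163.4]
red [205 166   4   3   8] [206.5 167. ]
red [196 169   5   2   8] [197.6 169.4]
red [234 195   7   5  20] [237.2 197. ]
```

Emit:
{"method": "arm_command", "body": {"motion": [[-0.9,[-0.4,-10.8,0],[0,0,-4]],[-0.9,[-1.5,-21.6,0],[0,0,-8]],[-0.9,[-3.4,-32.2,0],[0,0,-12]],[-0.9,[-6,-42.7,0],[0,0,-16]],[-0.9,[-9.3,-53,0],[0,0,-20]]]}}

```text
t: 42.1
tool_pos: [478.5, 257.5, 99.5]
tool_rot: [0.004, 0.32, 0.947, 0.004]
wrist_force: [6.3, 4.5, -3.0]
gripper_width: 13.5
grip_force: 55.9
```

Emit:
{"method": "arm_command", "body": {"motion": [[-0.9,[-0.4,-10.8,0],[0,0,-4]],[-0.9,[-1.5,-21.6,0],[0,0,-8]],[-0.9,[-3.4,-32.2,0],[0,0,-12]],[-0.9,[-6,-42.7,0],[0,0,-16]],[-0.9,[-9.3,-53,0],[0,0,-20]]]}}

```text
t: 42.72
tool_pos: [452.3, 210.5, 99.2]
tool_rot: [0.003, 0.15, 0.989, 0.003]
wrist_force: [3.8, 6.6, -2.8]
gripper_width: 13.6
grip_force: 55.9
```

```bash
python3 - <<'E'
from h import *
polar(); pointer('s23')
E
```

```text
alpha 160.35 r 154.0 yaw+90 162.75 z 99.2 F [ 3.8  6.6 -2.8] M [ 1.69 -0.79  0.94] w 13.6 t 42.725
F tool [-1.6  7.4  2.9]
red [230 158   3   3   6] [231.  158.7]
red [198 162  25   9  59] [210.6 165.4]
red [252 163   3   2   4] [253.  163.5]
red [198 167   4   2   4] [199.5 167.2]
red [236 194   5   3  10] [237.8 195. ]
```

Emit:
{"method": "arm_command", "body": {"motion": [[-0.9,[-0.4,-10.8,0],[0,0,-4]],[-0.9,[-1.5,-21.6,0],[0,0,-8]],[-0.9,[-3.4,-32.2,0],[0,0,-12]],[-0.9,[-6,-42.7,0],[0,0,-16]],[-0.9,[-9.3,-53,0],[0,0,-20]]]}}

```text
t: 43.4
tool_pos: [443.7, 157.0, 98.7]
tool_rot: [0.002, -0.024, 1.0, 0.002]
wrist_force: [0.7, 9.1, -1.5]
gripper_width: 13.5
grip_force: 56.0
```

```bash
python3 - <<'E'
from h import *
polar()
E
```

```text
alpha -179.37 r 153.6 yaw+90 182.8 z 98.7 F [ 0.7  9.1 -1.5] M [ 1.87 -0.07  0.93] w 13.5 t 43.4
F tool [-1.1  9.   1.5]
```

Emit:
{"method": "arm_command", "body": {"motion": [[-0.9,[0,5,0],[0,0,1.5]],[-0.9,[0,5,0],[0,0,1.5]],[-0.9,[15,5,0],[0,0,1.5]],[-0.9,[30,5,0],[0,0,1.5]],[-0.9,[45,5,0],[0,0,1.5]]]}}

```text
t: 44.02
tool_pos: [396.4, 156.3, 97.7]
tool_rot: [-0.0, -0.006, 1.0, -0.0]
wrist_force: [-0.3, -0.9, -2.1]
gripper_width: 13.4
grip_force: 55.0
```

```bash
python3 - <<'E'
from h import *
polar(); pointer('s24')
p,r,o=pose(); c=cam('top');im=snapshot('top')
for d in (-50,-70,-90,-110,-125,-131,-137):
    w=p+r.apply([d,0,-3.5]); u,v=proj(c,w); print(d,round(u,1),round(v,1),(im[int(round(v)),int(round(u))-5:int(round(u))+6].astype(int).sum(1)//3))
E
```

```text
alpha -179.31 r 200.9 yaw+90 180.74 z 97.7 F [-0.3 -0.9 -2.1] M [0.05 0.11 0.01] w 13.4 t 44.025
F tool [ 0.3 -0.9  2.1]
red [230 158   3   3   6] [231.  158.7]
red [203 162  20   7  55] [212.  164.8]
red [251 163   4   2   5] [252.6 163.4]
red [196 168   7   3   8] [199.4 169.2]
red [234 193   7   3  14] [237.1 193.8]
-50 209.2 215.4 [110  72  65  77  93 114 105  65  44  45  52]
-70 209.1 209.8 [ 69  68  74  75 113 160 146  71  41  44  43]
-90 209.0 204.2 [ 70  70  64  45  70 103  97  57  43  43  43]
-110 208.9 198.6 [ 62  64  57  38  67 103  95  56  35  39  38]
-125 208.9 194.4 [ 40  42  43  33  66 106  92  50  41  42  43]
-131 208.8 192.8 [ 40  43  40  32  69 109  94  50  37  42  42]
-137 208.8 191.1 [41 40 40 36 38 40 38 39 38 39 40]
```

```bash
python3 - <<'E'
from h import *
c=cam('top'); cur=snapshot('top'); np.save('t25.npy',cur)
for src in ('top0','t11','t19','t25'):
    im=np.load(src+'.npy'); g=cv2.cvtColor(im,cv2.COLOR_RGB2GRAY).astype(np.float32)
    for c0 in ((597.2,157.),(596.5,157.5)):
        A=np.arange(0,360,1.); val=np.array([np.mean([cv2.remap(g,np.float32([[u]]),np.float32([[v]]),cv2.INTER_LINEAR)[0,0] for u,v in (proj(c,(c0[0]+r*np.cos(a),c0[1]+r*np.sin(a),116)) for r in (28,31,34,37))]) for a in np.radians(A)])
        v=val-cv2.GaussianBlur(np.tile(val,3).reshape(1,-1),(0,0),15)[0,360:720]
        z=np.sum(-v*np.exp(6j*np.radians(A))); print(src,c0,np.degrees(np.angle(z)/6).round(2),abs(z).round(), 'minima',[int(A[i]) for i in range(360) if v[i]<-6 and v[i]==v[np.arange(i-12,i+13)%360].min()])
E
```

```text
top0 (597.2, 157.0) 27.64 2174.0 minima [28, 88, 145, 207, 270, 331]
top0 (596.5, 157.5) 27.74 2098.0 minima [27, 87, 145, 208, 271, 331]
t11 (597.2, 157.0) 1.91 3212.0 minima [2, 61, 120, 178, 242, 305]
t11 (596.5, 157.5) 1.9 3172.0 minima [1, 60, 119, 179, 244, 305]
t19 (597.2, 157.0) 1.56 2890.0 minima [2, 61, 120, 178, 241, 305]
t19 (596.5, 157.5) 1.5 2937.0 minima [1, 59, 119, 179, 243, 305]
t25 (597.2, 157.0) -11.63 2181.0 minima [48, 106, 165, 227, 291, 350]
t25 (596.5, 157.5) -11.49 2102.0 minima [47, 105, 166, 229, 290, 350]
```

```bash
python3 - <<'E'
from h import *
p,r,o=pose()
go((p[0],p[1],145,90.7),at(108.4,192,145),at(108.4,192),at(108.4,156))
c=cam('side'); 
for z in (54,64,74,84): print(z,np.round(proj(c,(526,55,z)),1))
E
```

```text
now [396.4 156.5  97.7] yawy 90.8 w 13.3 gf 55.0 t 44.17 F [-0.2  0.7 -1.3] q7 1.24
(np.float64(396.446200414329), np.float64(156.4734712969641), 145, 90.7) shift [0.0, -0.0, -47.3] turn [-0.0, -0.0, 0.1] rows 1
(np.float64(536.7), np.float64(340.9), 145, 18.400000000000006) shift [-142.5, 182.7, 0.0] turn [0.0, 0.0, 72.3] rows 7
(np.float64(536.7), np.float64(340.9), 98.5, 18.400000000000006) shift [0.0, 0.0, 46.5] turn [0.0, 0.0, 0.0] rows 1
(np.float64(548.1), np.float64(306.7), 98.5, 18.400000000000006) shift [-36.0, 0.0, 0.0] turn [0.0, 0.0, 0.0] rows 1
54 [234.8 198.5]
64 [234.7 195.6]
74 [234.5 192.7]
84 [234.4 189.9]
```

Emit:
{"method": "arm_command", "body": {"motion": [[-0.9,[0,0,-25],[0,0,0]],[-0.9,[0,0,-47],[0,0,0]],[-0.9,[-10,30,-47],[0,0,8]],[-0.9,[-35,65,-47],[0,0,17]],[-0.9,[-65,100,-47],[0,0,27]]]}}

```text
t: 44.8
tool_pos: [462.0, 258.7, 144.9]
tool_rot: [0.0, 0.23, 0.973, 0.0]
wrist_force: [0.7, -0.8, -1.8]
gripper_width: 13.3
grip_force: 55.0
```

```bash
python3 - <<'E'
from h import *
go(at(108.4,192,145))
E
```

```text
now [462.  258.7 144.9] yawy 63.5 w 13.3 gf 55.0 t 44.8 F [ 0.7 -0.8 -1.8] q7 0.67
(np.float64(536.7), np.float64(340.9), 145, 18.400000000000006) shift [-30.1, 106.9, -0.0] turn [0.0, 0.0, 45.1] rows 5
```

Emit:
{"method": "arm_command", "body": {"motion": [[-0.9,[-6,22,0],[0,0,9]],[-0.9,[-12,44,0],[0,0,18]],[-0.9,[-18,66,0],[0,0,27]],[-0.9,[-24,88,0],[0,0,36]],[-0.9,[-30,107,0],[0,0,45.1]]]}}

```text
t: 45.42
tool_pos: [536.0, 341.2, 144.4]
tool_rot: [0.0, 0.585, 0.811, -0.0]
wrist_force: [-0.5, 0.2, -2.2]
gripper_width: 13.4
grip_force: 55.0
```

Emit:
{"method": "arm_command", "body": {"motion": [[-0.9,[0,0,20],[0,0,0]],[-0.9,[0,0,46.5],[0,0,0]],[-0.9,[0,0,46.5],[0,0,0]],[-0.9,[0,0,46.5],[0,0,0]]]}}

```text
t: 45.92
tool_pos: [535.0, 340.0, 98.3]
tool_rot: [0.0, 0.582, 0.813, -0.0]
wrist_force: [0.3, -0.2, -0.7]
gripper_width: 13.3
grip_force: 55.0
```

```bash
python3 - <<'E'
from h import *
polar();go(at(108.4,176),at(108.4,156))
p,r,o=pose(); c=cam('top');im=snapshot('top')
for d in (-50,-70,-90,-110,-125,-131,-137):
    w=p+r.apply([d,0,-3.5]); u,v=proj(c,w); print(d,round(u,1),round(v,1),(im[int(round(v))-5:int(round(v))+6,int(round(u))].astype(int).sum(1)//3))
E
```

```text
alpha 108.95 r 191.7 yaw+90 108.75 z 98.3 F [ 0.3 -0.2 -0.7] M [0.11 0.01 0.02] w 13.3 t 45.925
F tool [-0.3  0.2  0.7]
now [535.  340.   98.3] yawy 18.7 w 13.3 gf 55.0 t 45.92 F [ 0.3 -0.2 -0.7] q7 -0.02
(np.float64(541.7), np.float64(325.7), 98.5, 18.400000000000006) shift [-15.7, 1.7, -0.2] turn [-0.0, 0.0, 0.3] rows 1
(np.float64(548.1), np.float64(306.7), 98.5, 18.400000000000006) shift [-20.0, 0.1, 0.0] turn [0.0, 0.0, 0.0] rows 1
-50 171.2 185.9 [ 83  69  70 102 118 113  79  79  99  96  95]
-70 176.4 184.1 [ 69  69  69  64  82 158 192 107  96 101  97]
-90 181.7 182.2 [ 45  44  47  62  73 159 202  77  55  61  63]
-110 187.0 180.4 [ 69  69  69  67  73 145 199 119  87  94  95]
-125 190.9 179.0 [ 66  67  67  64  76 165 222  68  60  64  64]
-131 192.5 178.4 [ 67  60  59  57  64 112 169 128  55  54  57]
-137 194.1 177.9 [67 63 67 65 61 59 97 77 63 66 68]
```

Emit:
{"method": "arm_command", "body": {"motion": [[-0.9,[-5,2,0],[0,0,0.3]],[-0.9,[-12,2,0],[0,0,0.3]],[-0.9,[-18,2,0],[0,0,0.3]],[-0.9,[-24,2,0],[0,0,0.3]],[-0.9,[-24,2,0],[0,0,0.3]]]}}

```text
t: 46.6
tool_pos: [544.9, 317.7, 98.3]
tool_rot: [0.0, 0.585, 0.811, -0.0]
wrist_force: [-0.4, -0.5, -2.0]
gripper_width: 13.3
grip_force: 55.0
```

```bash
python3 - <<'E'
from h import *
polar();go(at(108.4,155))
p,r,o=pose(); c=cam('top');im=snapshot('top')
for d in (-90,-110,-115,-120,-125,-131): 
    w=p+r.apply([d,0,-3.5]); u,v=proj(c,w); print(d,round(u,1),round(v,1),(im[int(round(v))-5:int(round(v))+6,int(round(u))].astype(int).sum(1)//3))
E
```

```text
alpha 108.24 r 167.4 yaw+90 108.35 z 98.3 F [-0.4 -0.5 -2. ] M [0.03 0.07 0.01] w 13.3 t 46.6
F tool [-0.3 -0.6  2. ]
now [544.9 317.7  98.3] yawy 18.4 w 13.3 gf 55.0 t 46.6 F [-0.4 -0.5 -2. ] q7 0.01
(np.float64(548.4), np.float64(305.8), 98.5, 18.400000000000006) shift [-12.4, -0.4, -0.2] turn [0.0, 0.0, -0.0] rows 1
-90 188.0 179.6 [ 69  68  68  75 133 188 141  29  83  86  79]
-110 193.3 177.8 [ 66  59  59  56  98 170 193  56  61  56  58]
-115 194.6 177.3 [ 77  87  74  71  66 136 203  76  59  62  68]
-120 195.9 176.9 [ 97 105  93  76  71 135 179  63  61  64  68]
-125 197.2 176.4 [ 97  97  99  97  67  72 104 114  77  54  60]
-131 198.8 175.9 [ 96  99  98  81  18  81 103 101  98 104  97]
```

Emit:
{"method": "arm_command", "body": {"motion": [[-0.9,[-6,-0.4,0],[0,0,0]],[-0.9,[-12,-0.4,0],[0,0,0]],[-0.9,[-12,-0.4,0],[0,0,0]],[-0.9,[-12,-0.4,0],[0,0,0]]]}}

```text
t: 47.15
tool_pos: [548.0, 307.1, 98.2]
tool_rot: [-0.0, 0.585, 0.811, 0.0]
wrist_force: [0.1, 0.4, -1.2]
gripper_width: 13.3
grip_force: 55.0
```

Emit:
{"method": "arm_command", "body": {"motion": [[-0.9,[-0.4,-10.8,0],[0,0,-4]],[-0.9,[-1.5,-21.6,0],[0,0,-8]],[-0.9,[-3.4,-32.2,0],[0,0,-12]],[-0.9,[-6,-42.7,0],[0,0,-16]],[-0.9,[-9.3,-53,0],[0,0,-20]]]}}

```text
t: 47.78
tool_pos: [504.2, 284.5, 99.9]
tool_rot: [0.003, 0.432, 0.902, 0.004]
wrist_force: [9.0, 4.8, -2.7]
gripper_width: 13.7
grip_force: 56.4
```

Emit:
{"method": "arm_command", "body": {"motion": [[-0.9,[-0.4,-10.8,0],[0,0,-4]],[-0.9,[-1.5,-21.6,0],[0,0,-8]],[-0.9,[-3.4,-32.2,0],[0,0,-12]],[-0.9,[-6,-42.7,0],[0,0,-16]],[-0.9,[-9.3,-53,0],[0,0,-20]]]}}

```text
t: 48.4
tool_pos: [467.4, 245.2, 99.7]
tool_rot: [0.003, 0.268, 0.963, 0.004]
wrist_force: [5.8, 7.1, -3.0]
gripper_width: 13.2
grip_force: 56.1
```

Emit:
{"method": "arm_command", "body": {"motion": [[-0.9,[-0.4,-10.8,0],[0,0,-4]],[-0.9,[-1.5,-21.6,0],[0,0,-8]],[-0.9,[-3.4,-32.2,0],[0,0,-12]],[-0.9,[-6,-42.7,0],[0,0,-16]],[-0.9,[-9.3,-53,0],[0,0,-20]]]}}

```text
t: 49.02
tool_pos: [446.1, 195.2, 99.3]
tool_rot: [0.002, 0.096, 0.995, 0.003]
wrist_force: [0.5, 8.7, -2.6]
gripper_width: 13.6
grip_force: 56.2
```

```bash
cat >> h.py <<'E'
def phase(tag):
    c=cam('top'); im=snapshot('top'); np.save(tag+'.npy',im); g=cv2.cvtColor(im,cv2.COLOR_RGB2GRAY).astype(np.float32); c0=(597.2,157.)
    A=np.arange(0,360,1.); val=np.array([np.mean([cv2.remap(g,np.float32([[u]]),np.float32([[v]]),cv2.INTER_LINEAR)[0,0] for u,v in (proj(c,(c0[0]+r*np.cos(a),c0[1]+r*np.sin(a),116)) for r in (28,31,34,37))]) for a in np.radians(A)])
    v=val-cv2.GaussianBlur(np.tile(val,3).reshape(1,-1),(0,0),15)[0,360:720]
    z=np.sum(-v*np.exp(6j*np.radians(A))); print(tag,np.degrees(np.angle(z)/6).round(2),abs(z).round(), 'minima',[int(A[i]) for i in range(360) if v[i]<-6 and v[i]==v[np.arange(i-12,i+13)%360].min()])
E
python3 - <<'E'
from h import *
polar();phase('t26');pointer('s26')
E
```

```text
alpha 166.41 r 155.5 yaw+90 168.94 z 99.3 F [ 0.5  8.7 -2.6] M [ 1.98 -0.1   1.03] w 13.6 t 49.025
F tool [1.2 8.6 2.6]
t26 29.76 2967.0 minima [28, 88, 146, 177, 207, 270, 331]
red [230 158   3   3   6] [231.  158.7]
red [203 162  20   7  55] [212.2 164.7]
red [252 163   3   2   4] [253.  163.5]
red [198 167   4   3   5] [199.2 167.6]
red [234 191   7   3  13] [237.4 191.7]
```

Emit:
{"method": "arm_command", "body": {"motion": [[-0.9,[-0.9,-10.8,0],[0,0,-4]],[-0.9,[-2,-21.6,0],[0,0,-8]],[-0.9,[-4,-32.2,0],[0,0,-12]],[-0.9,[-7,-42.7,0],[0,0,-16]],[-0.9,[-10.3,-53,0],[0,0,-20]]]}}

```text
t: 49.75
tool_pos: [443.2, 140.5, 98.4]
tool_rot: [-0.001, -0.078, 0.997, 0.001]
wrist_force: [-3.7, 9.1, -1.8]
gripper_width: 13.5
grip_force: 56.4
```

```bash
python3 - <<'E'
from h import *
polar();phase('t27');pointer('s27')
E
```

```text
alpha -173.27 r 155.2 yaw+90 188.98 z 98.4 F [-3.7  9.1 -1.8] M [1.96 0.84 1.03] w 13.5 t 49.75
F tool [2.3 9.6 1.8]
t27 -12.9 2536.0 minima [47, 105, 165, 227, 290, 350]
red [230 158   3   3   6] [231.  158.7]
red [251 163   4   2   5] [252.6 163.4]
red [234 190   6   3  12] [237.2 190.7]
```

Emit:
{"method": "arm_command", "body": {"motion": [[-0.9,[-0.3,-9,0],[0,0,-3.3]],[-0.9,[-1,-17.5,0],[0,0,-6.5]],[-0.9,[-1,-17.5,0],[0,0,-6.5]]]}}

```text
t: 50.22
tool_pos: [446.3, 122.5, 98.1]
tool_rot: [-0.001, -0.133, 0.991, 0.001]
wrist_force: [-4.8, 7.5, -0.9]
gripper_width: 13.8
grip_force: 56.1
```

```bash
python3 - <<'E'
from h import *
polar();phase('t28');pointer('s28')
c=cam('side')
im=cv2.imread('pics/s28.png');i0=cv2.imread('pics/s21.png')
a=[cv2.resize(x[170:215,210:260],(400,360),interpolation=cv2.INTER_CUBIC) for x in (i0,im)]
cv2.imwrite('pics/s28b.png',np.hstack(a))
E
```

```text
alpha -166.52 r 155.3 yaw+90 195.28 z 98.1 F [-4.8  7.5 -0.9] M [1.68 1.09 0.97] w 13.8 t 50.225
F tool [2.7 8.5 0.9]
t28 -1.78 2560.0 minima [2, 57, 113, 177, 195, 238, 299]
red [235 156   3   1   3] [236. 156.]
red [230 158   3   3   5] [230.8 158.6]
red [251 163   4   2   5] [252.6 163.4]
red [233 189   8   3  14] [236.9 190.1]
```

View pics/s28b.png

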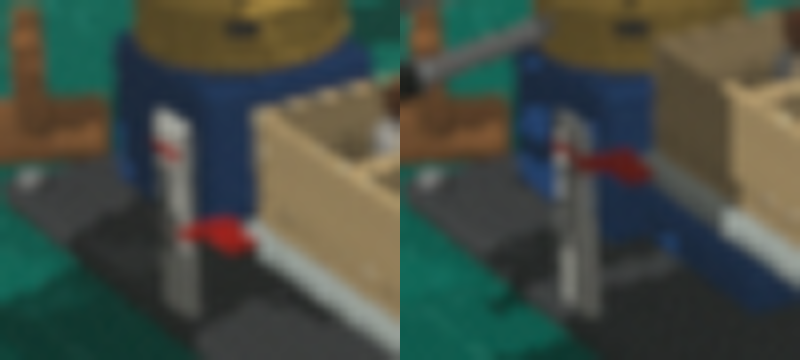

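Emit:
{"method": "arm_command", "body": {"motion": [[-0.9,[-0.4,10.8,0],[0,0,4]],[-0.9,[-1.5,21.6,0],[0,0,8]],[-0.9,[-1.5,21.6,0],[0,0,8]]]}}

```text
t: 50.7
tool_pos: [443.6, 142.5, 98.3]
tool_rot: [-0.0, -0.062, 0.998, 0.0]
wrist_force: [-0.6, 2.8, -1.6]
gripper_width: 13.1
grip_force: 55.1
```

```bash
python3 - <<'E'
from h import *
polar();phase('t29');pointer('s29')
E
```

```text
alpha -173.99 r 154.5 yaw+90 187.12 z 98.3 F [-0.6  2.8 -1.6] M [0.47 0.35 0.27] w 13.1 t 50.7
F tool [0.3 2.8 1.6]
t29 -1.87 2427.0 minima [2, 58, 117, 177, 239, 301]
red [230 158   3   3   5] [230.8 158.6]
red [250 163   5   2   6] [252.2 163.3]
red [233 189   8   3  15] [236.8 190. ]
```

Emit:
{"method": "arm_command", "body": {"motion": [[-0.9,[-0.4,8,0],[0,0,3]],[-0.9,[-0.4,8,0],[0,0,3]],[-0.9,[14,8,0],[0,0,3]],[-0.9,[30,8,0],[0,0,3]],[-0.9,[45,8,0],[0,0,3]]]}}

```text
t: 51.42
tool_pos: [396.3, 142.7, 98.0]
tool_rot: [-0.001, -0.034, 0.999, -0.0]
wrist_force: [-1.0, 0.2, -2.2]
gripper_width: 13.4
grip_force: 55.0
```

Emit:
{"method": "arm_command", "body": {"motion": [[-0.9,[0,0,0],[0,0,0]],[-0.9,[0,0,-25],[0,0,0]],[-0.9,[0,0,-62],[0,0,0]],[-0.9,[0,0,-62],[0,0,0]]]}}

```text
t: 51.92
tool_pos: [400.3, 144.5, 162.3]
tool_rot: [0.003, -0.034, 0.999, 0.001]
wrist_force: [0.0, 0.9, -2.3]
gripper_width: 13.3
grip_force: 55.0
```

```bash
python3 - <<'E'
from h import *
polar();phase('t30');pointer('s30')
g=np.load('grasp.npy'); print(g)
go((458.1,330.5,160,66.1))
p,r,o=pose(); c=cam('top');im=np.load('t30.npy')
for d in (-50,-70,-90,-110,-125,-131,-134,-137,-141):
    w=p+r.apply([d,0,-3.5]); u,v=proj(c,w); print(d,round(u,1),round(v,1),(im[int(round(v)),int(round(u))-5:int(round(u))+6].astype(int).sum(1)//3))
E
```

```text
alpha -175.88 r 197.5 yaw+90 183.9 z 162.3 F [ 0.   0.9 -2.3] M [0.   0.07 0.01] w 13.3 t 51.925
F tool [-0.1  0.9  2.3]
t30 -0.37 2368.0 minima [2, 58, 117, 177, 239, 301]
red [230 158   3   2   5] [231.  158.4]
red [203 162  20   7  55] [212.1 164.8]
red [250 163   5   2   6] [252.2 163.3]
red [198 167   4   2   4] [199.5 167.2]
red [196 169   3   2   4] [196.8 169.8]
red [233 189   8   3  15] [236.8 190. ]
[4.58082605e+02 3.30533070e+02 4.65301614e+01 3.74765179e-04
 2.07109259e-01 9.78317452e-01 7.59668050e-04]
now [398.2 143.8 159.9] yawy 93.9 w 13.4 gf 55.0 t 52.02 F [-0.2  0.1 -2.4] q7 1.25
(458.1, 330.5, 160, 66.1) shift [-72.5, 182.2, -0.0] turn [0.0, 0.0, 27.8] rows 4
-50 209.4 213.7 [ 91  88  14  15 112 175 150  89  68  69  67]
-70 209.0 207.9 [ 68  68  73  77 128 166 122  56  67  68  68]
-90 208.6 202.1 [ 60  58  64  88 101 103  85  68  68  68  68]
-110 208.2 196.3 [ 67  68  66  63  78 102  92  69  70  74  64]
-125 207.9 191.9 [ 66  65  64  63  84 107  84  39  38  43  42]
-131 207.8 190.2 [ 69  66  67  69  93 107  83  38  41  39  41]
-134 207.7 189.3 [ 65  67  67  68  86 102  81  36  42  42  42]
-137 207.6 188.4 [68 66 68 68 71 69 53 38 39 42 44]
-141 207.5 187.3 [65 66 65 68 65 50 36 38 41 44 42]
```

Emit:
{"method": "arm_command", "body": {"motion": [[-0.9,[-12,30,0],[0,0,5]],[-0.9,[-30,75,0],[0,0,12]],[-0.9,[-50,125,0],[0,0,20]],[-0.9,[-68,170,0],[0,0,26]],[-0.9,[-72.5,182,0],[0,0,27.8]]]}}

```text
t: 52.65
tool_pos: [457.5, 333.3, 157.8]
tool_rot: [-0.001, 0.206, 0.979, -0.001]
wrist_force: [0.1, -0.1, -2.0]
gripper_width: 13.7
grip_force: 55.0
```

Emit:
{"method": "arm_command", "body": {"motion": [[-0.9,[0,0,20],[0,0,0]],[-0.9,[0,0,50],[0,0,0]],[-0.9,[0,0,70],[0,0,0]],[-0.9,[0,0,70],[0,0,0]],[-0.9,[0,0,70],[0,0,0]]]}}

```text
t: 53.28
tool_pos: [458.2, 330.3, 89.9]
tool_rot: [-0.0, 0.207, 0.978, -0.0]
wrist_force: [-0.1, 0.1, -1.9]
gripper_width: 13.5
grip_force: 55.0
```

```bash
python3 - <<'E'
from h import *
go((458.1,330.5,60,66.1),(458.1,330.5,46.5,66.1)); phase('t31')
p,r,o=pose(); c=cam('top');im=np.load('t31.npy')
for d in (-50,-70,-90,-110,-131):
    w=p+r.apply([d,0,-3.5]); u,v=proj(c,w); print(d,round(u,1),round(v,1),(im[int(round(v)),int(round(u))-5:int(round(u))+6].astype(int).sum(1)//3))
E
```

```text
now [458.2 330.3  89.9] yawy 66.1 w 13.5 gf 55.0 t 53.27 F [-0.1  0.1 -1.9] q7 0.57
(458.1, 330.5, 60, 66.1) shift [0.2, 0.2, 29.9] turn [-0.0, -0.0, 0.0] rows 1
(458.1, 330.5, 46.5, 66.1) shift [0.0, 0.0, 13.5] turn [0.0, 0.0, 0.0] rows 1
t31 0.73 2575.0 minima [2, 30, 58, 116, 178, 239, 301]
-50 166.7 199.2 [ 41  35  33  71 103 108  87  68  85 109 105]
-70 169.0 194.1 [ 45  46  40  42  80 112 100  65  68  94  93]
-90 171.3 189.0 [ 45  46  45  38  62  98 100  85  86  87  80]
-110 173.5 183.9 [ 45  62  68  84 107 104  80  63  66  70  68]
-131 175.9 178.6 [ 60  43  44  47 106 168 156  87  70  74  60]
```

Pose matches; lowering, releasing, retreating.

Emit:
{"method": "arm_command", "body": {"motion": [[-0.9,[0,0,15],[0,0,0]],[-0.9,[0,0,30],[0,0,0]],[-0.9,[0,0,40],[0,0,0]],[-0.9,[0,0,43],[0,0,0]],[-0.9,[0,0,43],[0,0,0]]]}}

```text
t: 53.95
tool_pos: [458.2, 330.4, 47.1]
tool_rot: [-0.0, 0.207, 0.978, -0.0]
wrist_force: [0.1, -0.0, -2.6]
gripper_width: 13.7
grip_force: 55.0
```

```bash
python3 - <<'E'
from h import *
go((458.1,330.5,46.5,66.1))
E
```

```text
now [458.2 330.4  47.1] yawy 66.1 w 13.7 gf 55.0 t 53.95 F [ 0.1 -0.  -2.6] q7 0.58
(458.1, 330.5, 46.5, 66.1) shift [0.2, 0.0, 0.6] turn [-0.0, -0.0, 0.0] rows 1
```

Emit:
{"method": "arm_command", "body": {"motion": [[-0.2,[0,0,0],[0,0,0]],[-0.2,[0,0,0],[0,0,0]],[-0.2,[0,0,0],[0,0,0]],[-0.2,[0,0,-30],[0,0,0]],[-0.2,[0,0,-80],[0,0,0]]]}}

```text
t: 54.58
tool_pos: [457.2, 329.6, 126.7]
tool_rot: [-0.001, 0.207, 0.978, -0.002]
wrist_force: [0.9, 0.6, 1.4]
gripper_width: 36.8
grip_force: 0.0
```

Emit:
{"method": "arm_command", "body": {"motion": [[-0.2,[0,0,-40],[0,0,0]],[-0.2,[0,0,-80],[0,0,0]],[-0.2,[-50,0,-150],[0,0,0]],[-0.2,[-100,0,-160],[0,0,0]],[-0.2,[-150,-30,-160],[0,0,0]]]}}

```text
t: 55.2
tool_pos: [584.3, 245.3, 289.9]
tool_rot: [0.002, 0.205, 0.979, 0.002]
wrist_force: [-0.5, -0.3, -1.4]
gripper_width: 36.6
grip_force: 0.0
```

Emit:
{"method": "arm_command", "body": {"motion": [[-0.2,[-60,0,0],[0,0,0]],[-0.2,[-110,-20,0],[0,0,0]],[-0.2,[-150,-20,0],[0,0,0]],[-0.2,[-150,-20,0],[0,0,0]],[-0.2,[-150,-20,0],[0,0,0]]]}}

```text
t: 55.82
tool_pos: [710.4, 165.6, 286.7]
tool_rot: [-0.001, 0.206, 0.978, 0.0]
wrist_force: [-0.5, 0.5, 0.5]
gripper_width: 36.7
grip_force: 0.0
```

```bash
python3 - <<'E'
from h import *
go(); phase('t32'); c,im=look('wrist','w32')
h=cv2.cvtColor(im,cv2.COLOR_RGB2HSV)
d=np.array([np.cos(np.radians(-24)),np.sin(np.radians(-24)),0]);n_=np.array([-d[1],d[0],0]);o=np.array([453.9,331.3,0])
for s in (-45,-38,-20,0,20,36,60,80,95,120,130,140):
    P=[proj(c,o+s*d+t*n_+[0,0,57 if s<40 else 54]) for t in range(-18,19,3)]
    if 0<P[6][0]<511 and 0<P[6][1]<383: print(s,[int(im[min(max(int(round(v)),0),383),min(max(int(round(u)),0),511)].mean()) for u,v in P])
u,v=proj(c,(C[0],C[1],116));print('hub px',u,v)
E
```

```text
now [710.4 165.6 286.7] yawy 66.2 w 36.7 gf 0.0 t 55.83 F [-0.5  0.5  0.5] q7 0.99
t32 1.45 3194.0 minima [2, 50, 142, 177, 239, 301]
80 [136, 138, 131, 126, 122, 184, 194, 147, 83, 84, 96, 94, 94]
95 [117, 120, 120, 118, 145, 198, 215, 165, 80, 82, 81, 83, 91]
120 [67, 64, 66, 62, 130, 201, 211, 114, 59, 61, 65, 71, 131]
130 [89, 90, 88, 86, 132, 202, 206, 124, 99, 100, 96, 95, 94]
140 [95, 88, 87, 90, 96, 97, 98, 98, 100, 98, 97, 93, 92]
hub px 211.25456197060726 93.81346291723956
```

```bash
python3 - <<'E'
from h import *
def ph(tag,z6=116):
    c,im=loadv(tag); h=cv2.cvtColor(im,cv2.COLOR_RGB2HSV); m=((h[...,0]>15)&(h[...,0]<32)&(h[...,1]>110)&(h[...,2]>70)).astype(np.uint8)
    m=cv2.morphologyEx(m,cv2.MORPH_CLOSE,np.ones((7,7)));n,l,s,ce=cv2.connectedComponentsWithStats(m); u,v=proj(c,(C[0],C[1],116)); D=np.hypot(*(ce-[u,v]).T);D[s[:,4]<600]=1e9;D[0]=1e9;i=np.argmin(D)
    # hub: grey disc inside
    ys,xs=np.where(cv2.morphologyEx((l==i).astype(np.uint8),cv2.MORPH_CLOSE,np.ones((25,25)))>0)
    dark=((h[...,2]<75)).astype(np.uint8); 
    mask=cv2.erode(cv2.morphologyEx((l==i).astype(np.uint8),cv2.MORPH_CLOSE,np.ones((25,25))),np.ones((3,3)));dark&=mask
    n2,l2,s2,c2=cv2.connectedComponentsWithStats(dark); pts=[onz(c,*c2[j],116)[:2] for j in range(1,n2) if s2[j,4]>=6]
    pts=np.array(pts); print(tag,s[i],'pts',len(pts)); print(pts.round(1).tolist())
    for c0 in (pts.mean(0),C):
        d=pts-c0; print(c0.round(1),[(round(float(np.hypot(*q)),0),round(float(np.degrees(np.arctan2(q[1],q[0]))),1)) for q in d])
for t in ('w1','w8','w17','w32'): ph(t)
E
```

```text
w1 [ 255  187   68   69 3429] pts 2
[[568.6, 176.2], [596.2, 124.3]]
[582.4 150.2] [(29.0, 118.0), (29.0, -62.0)]
[597.3 158.7] [(34.0, 148.7), (34.0, -91.8)]
w8 [ 371  159   79   77 3949] pts 2
[[580.3, 128.3], [578.8, 186.6]]
[579.5 157.5] [(29.0, -88.5), (29.0, 91.5)]
[597.3 158.7] [(35.0, -119.2), (34.0, 123.6)]
w17 [ 288  109   79   79 4472] pts 6
[[579.3, 187.0], [613.0, 188.6], [563.3, 157.2], [630.5, 160.0], [581.6, 128.9], [615.1, 130.2]]
[597.1 158.7] [(33.0, 122.2), (34.0, 62.1), (34.0, -177.5), (33.0, 2.3), (34.0, -117.6), (34.0, -57.7)]
[597.3 158.7] [(33.0, 122.5), (34.0, 62.3), (34.0, -177.5), (33.0, 2.3), (34.0, -117.8), (34.0, -57.9)]
w32 [ 172   54   82   81 4802] pts 6
[[562.3, 160.0], [581.2, 188.4], [579.0, 129.4], [614.6, 187.6], [613.5, 129.0], [630.8, 158.1]]
[596.9 158.7] [(35.0, 177.9), (34.0, 117.9), (34.0, -121.4), (34.0, 58.5), (34.0, -60.8), (34.0, -1.1)]
[597.3 158.7] [(35.0, 177.9), (34.0, 118.5), (35.0, -122.0), (34.0, 59.1), (34.0, -61.4), (33.0, -1.0)]
```

```bash
python3 - <<'E'
from h import *
def red(tag,g,zs):
    c,im=loadv(tag); h=cv2.cvtColor(im,cv2.COLOR_RGB2HSV); m=(((h[...,0]<6)|(h[...,0]>174))&(h[...,1]>150)&(h[...,2]>60)).astype(np.uint8)
    n,l,s,ce=cv2.connectedComponentsWithStats(m); u,v=proj(c,g)
    for i in range(1,n):
        if s[i,4]>=5 and np.hypot(*(ce[i]-[u,v]))<45: print(tag,s[i],(round(u),round(v)),ce[i].round(1),[(z,onz(c,*ce[i],z)[:2].round(1).tolist()) for z in zs])
red('w8',(532,60,54),(54,)); red('w17',(532,60,54),(54,)); red('w3',(532,60,58),(54,59)); red('w32',(532,60,84),(78,81,84,87))
c,im=look('top','t33'); h=cv2.cvtColor(im,cv2.COLOR_RGB2HSV)
for n,g,z in (('tall',(602.7,11),128),('wide',(605.5,-60),122),('bobR',(603,10),140),('bobW',(606,-60),134)):
    print(n,disk(c,im,g,z,0,130,60))
E
```

```text
w8 [306 123  22  17 242] (327, 135) [317.4 131.7] [(54, [528.7, 46.7])]
w8 [337 125   5   1   5] (327, 135) [339. 125.] [(54, [517.9, 74.6])]
w17 [256 214   2   8  15] (267, 213) [256.5 217.3] [(54, [518.1, 53.7])]
w17 [261 215  11  19 148] (267, 213) [266.2 224.2] [(54, [532.1, 44.0])]
w3 [310 128  11   5  15] (305, 143) [314.6 129.9] [(54, [520.7, 78.5]), (59, [520.3, 77.7])]
w3 [282 133  23  22 267] (305, 143) [294.1 144.5] [(54, [529.1, 46.8]), (59, [528.6, 46.3])]
w32 [107  78  19  22 205] (126, 87) [117.3  89.4] [(78, [526.7, 44.8]), (81, [527.7, 46.0]), (84, [528.7, 47.2]), (87, [529.8, 48.4])]
tall ('cen', array([602.6,   5.6]), 'circ', 602.4, 5.6, 'diam', 38.5, 'px', np.int32(78), (np.float64(249.20881822606466), np.float64(169.61210804429004)))
wide ('cen', array([598.9, -66.4]), 'circ', 593.5, -59.4, 'diam', 160.7, 'px', np.int32(294), (np.float64(269.26482206143385), np.float64(168.7780950578235)))
bobR ('cen', array([601. ,   5.2]), 'circ', 600.8, 5.3, 'diam', 38.2, 'px', np.int32(78), (np.float64(249.37346190165331), np.float64(169.0638659680219)))
bobW ('cen', array([597.3, -66.1]), 'circ', 592.0, -59.2, 'diam', 159.3, 'px', np.int32(294), (np.float64(269.3173125711413), np.float64(168.17262008037252)))
```

```bash
python3 -c "
from rig import *
print(sign_off())"
```

```text
the job is handed in; nothing more can be done
None
```

I handed the job in after 56 s of robot time, and no verdict came back. The tote is seated with a weight and a bobbin in each compartment, and there was no wax block in the scene. From the camera images, the lift is up about 30–31 mm and the bar is back in its saddle, shaft as before. I did not check the bobbins' positions after raising the lift.

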